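# Load the press carrier from the wash basket and press the pins home

### The arm

A 7-joint arm with a two-finger parallel gripper is mounted at the origin on a cart in front of the work surface, level with it; the furniture and walls round the work are solid. World frame = base frame: x ahead of the robot, y to its left, z up, the work surface at z = 0. Lengths are in m, angles in rad, forces in N, time in s.
With the tool pointing down it reaches from about 0.35 to 0.9 m from the base axis. Payload 8.1 kg.
Tool frame: the origin (TCP) lies between the finger pads; the fingertips stand 19 mm ahead of it and the grasp point (between the pads) is the TCP; z points along the fingers, y is the direction in which the jaws open and shut (so a half turn about z gives the same grasp; the last joint's range is limited). The gripper opens to 92 mm and grips with 3 to 60 N. Pads are 19 mm wide; open, the fingers measure 130 mm over their backs; the gripper's body (75 mm by 190 mm) begins 47 mm behind the grasp point.
Start: joints at [-1.44, 0.434, 0.025, 1.573, -0.012, 1.134, -0.075], TCP at [0.145, 0.608, 0.246] pointing down, gripper open.
Joint ranges: [-2.62, 2.62], [-0.44, 2.09], [-1.27, 1.32], [0.08, 2.57], [-1.32, 4.46], [0.12, 2], [-2.74, 2.74]. Speed limits (rad/s): [2.22, 2.22, 3.01, 3.01, 3.14, 3.14, 3.14].

### API

Orientations are given as a rotation vector (axis times angle).
In Python, from bench import arm gives the robot as it stands.
- The arm moves only by the tool send_rows, never from a script. Its argument "commands" is a list of rows, each a list of 7 numbers: the finger opening in m, from 0 to 0.0918, then the shift along the tool's x, y, z in m, then the turn, a rotation vector about the tool's x, y, z in rad. In form: [[fingers, dx, dy, dz, rx, ry, rz], ...]. A call has 1 to 5 rows; each row shifts and turns the commanded pose from where the row before left it, along the tool's axes as they then stand; what a row does not reach is not made up. A row lasts 1/12 s, in which the tool goes at most 41.7 mm and 7.16 degrees, less where a joint would pass 70% of its speed; a pose out of reach is approached as far as the arm can. A call is refused whole if a number of a shift passes 0.0417 or a number of a turn 0.125, either way. A call with a gripper value outside its range is refused whole. The fingers move at their own pace and stop on an object; "grip_force" is the grip in N (left out, the last holds). Time passes only in rows, so rows that do not move let the fingers close. It gives the time, the measured TCP pose, the force and the opening at its end, in the units of the state.
- arm.read_state(): the state, without advancing time (a new reading comes with each control period).
- arm.grab_frame(name): name is "scene" or "top"; returns a dict with "color" (480x640x3 uint8, red, green, blue), "fx", "fy", "cx", "cy" (pixels), "k1" (the pictures are not rectified: a ray, as slopes to the right and down, at radius r is drawn at 1 + k1 r^2 times it, then the intrinsics apply), "R" (3x3) and "t" (3): a world point X has camera coordinates R X + t. Camera axes: x right, y down, z forward; pixel columns grow to the right and rows downward; lengths in m; the calibration is good to about 2 mm. A picture is of the moment at which its call begins. There is no depth.
- arm.close_job(): hands the job in, once; it reports no verdict.
Trained networks look in the newest picture that a camera, given by its name, has taken for a name from the list of things; names that differ only in an ending like _2 or _b are one class to them, and where a whole thing is asked for, a point or a joint stands for the part that bears it (a point fixed in the world has none). Each returns a list of dicts, best first, with "score" (0 to 1); they miss things now and then, are a little off and sometimes report something else, mostly with a low value. They report only what shows in the picture. A call takes as long as a camera call. They do not tell look-alikes from the thing itself.
- arm.look_for(thing, camera): "position" ([x, y, z] in m, in world coordinates, good to about 4 mm: the middle of the surface that is visible of it).
The state is a dict: "time_s": time; "joint_positions": joint angles; "dq": joint speeds; "tau": joint torques, N m; "tool_pos": TCP position; "orientation": TCP orientation; "contact_force": force on the tool from outside, world axes, zero at the start; "torque": the same for the moment, N m; "opening": opening from 0.0 (shut) to 1.0 (fully open).
Only numpy, scipy, OpenCV 4.12 (cv2) and the standard library are available. Lean on these libraries where they do the work, as an engineer would, in place of code of your own. Each camera call takes 0.05 s, during which the arm holds its last target. There are 200 camera calls.

### The job

Take the basket of washed housings off its drip stand by the handle and stand it on the bench beside the press; then put every housing from it into a place of the carrier's nest. Slide the carrier so that each housing's pin in turn is right under the ram and push the palm knob down until the pin is home, below the rim of its boss (press the pins with the ram, not with the fingers), and leave the housings in the nest and the little oiler standing where it is.

Things in the scene. Friction and masses are not known exactly. Their poses are not given: they have to be found in the camera images.
- press: hand press, fixed to the bench: grey base plate 330 x 200 x 12 mm, column at the back (its front face 140 mm behind the ram axis), overarm 40 mm wide, 140 to 190 mm above the bench, reaching 22 mm in front of the ram axis. Origin on the bench exactly under the ram axis; x points away from the robot to the column, y to the left, z up; turned by up to 0.12 rad. The carrier runs on two slides between base and overarm.
- slide_x (a joint): lower slide of the carrier, in m, along the press's +x, range -0.045 to 0.045; at 0 the middle of the carrier is under the ram in x. About 2 N of friction, stays where it is left.
- slide_y (a joint): upper slide of the carrier, in m, along the press's +y, range -0.085 to 0.085; at 0 the middle of the carrier is under the ram in y. About 2 N of friction, stays where it is left. At either end two of the four places stand clear of the overarm for loading from above.
- carrier_grip (a point): middle of the upright black grip post of the carrier, a round post of 22 mm diameter whose top is 22 mm above this point and whose foot is 30 mm below it; it stands on a tongue 132 mm in front (press -x) of the carrier's middle. Whoever holds it can move the carrier in x and y at once.
- carrier (a point): middle of the carrier's top face (50 mm above the bench), a plate 154 x 158 mm with axes as the press: a nest of 2 x 2 places for housings, their middles at x = +-38, y = +-36 mm from this point, each 46 (x) x 62 mm (y) between roof-shaped rails 8 mm high (3 mm of play on every side, and the bevels lead in a further 2 mm). A housing stands in a place with its 56 mm side along y, either way round.
- ram (a joint): travel of the press ram, in m: 0 up, grows as it is pushed down by the knob, stops at 0.0245. A spring returns it (4 N at the top, 6.5 N at the bottom; a pin takes about 8 N more).
- ram_knob (a point): middle of the top face of the black palm knob (48 mm diameter) on the ram, 241 mm above the bench when up; pushing straight down on it drives the ram.
- ram_nose (a point): tip of the ram, a round nose of 12 mm diameter for the lowest 20 mm, 114 mm above the bench when up; fully down it is 89.5 mm above the bench. It must enter the 17 mm hole of the boss, so the pin has to be within about 2 mm of its axis.
- housing1_mid (a point): centre, half-way up, of the body of an aluminium housing: block 40 (x) x 56 (y) x 36 mm (z), 0.13 kg, with a dark port in each 40 mm end; grasp it across its 40 mm. On its top, 12 mm off the middle towards its own +y, is a round boss 8 mm high with a hole 17 mm wide round the pin; the boss rim is 26 mm above this point. Standing in the nest this point is 18 mm above carrier. None if this housing is absent.
- housing1_pin_top (a point): centre of the top of the steel pin (8 mm diameter) of that housing: at first 7 mm above the boss rim, pressed home 2 to 5 mm below it. The pin slides down under about 8 N and stays where it is left.
- housing1_pin (a joint): how far that pin has been pressed in, in m: 0 at first, home from 0.0085; a full stroke of the ram gives about 0.011.
- housing2_mid (a point): centre, half-way up, of the body of an aluminium housing: block 40 (x) x 56 (y) x 36 mm (z), 0.13 kg, with a dark port in each 40 mm end; grasp it across its 40 mm. On its top, 12 mm off the middle towards its own +y, is a round boss 8 mm high with a hole 17 mm wide round the pin; the boss rim is 26 mm above this point. Standing in the nest this point is 18 mm above carrier. None if this housing is absent.
- housing2_pin_top (a point): centre of the top of the steel pin (8 mm diameter) of that housing: at first 7 mm above the boss rim, pressed home 2 to 5 mm below it. The pin slides down under about 8 N and stays where it is left.
- housing2_pin (a joint): how far that pin has been pressed in, in m: 0 at first, home from 0.0085; a full stroke of the ram gives about 0.011.
- housing3_mid (a point): centre, half-way up, of the body of an aluminium housing: block 40 (x) x 56 (y) x 36 mm (z), 0.13 kg, with a dark port in each 40 mm end; grasp it across its 40 mm. On its top, 12 mm off the middle towards its own +y, is a round boss 8 mm high with a hole 17 mm wide round the pin; the boss rim is 26 mm above this point. Standing in the nest this point is 18 mm above carrier. None if this housing is absent.
- housing3_pin_top (a point): centre of the top of the steel pin (8 mm diameter) of that housing: at first 7 mm above the boss rim, pressed home 2 to 5 mm below it. The pin slides down under about 8 N and stays where it is left.
- housing3_pin (a joint): how far that pin has been pressed in, in m: 0 at first, home from 0.0085; a full stroke of the ram gives about 0.011.
- housing4_mid (a point): centre, half-way up, of the body of an aluminium housing: block 40 (x) x 56 (y) x 36 mm (z), 0.13 kg, with a dark port in each 40 mm end; grasp it across its 40 mm. On its top, 12 mm off the middle towards its own +y, is a round boss 8 mm high with a hole 17 mm wide round the pin; the boss rim is 26 mm above this point. Standing in the nest this point is 18 mm above carrier. None if this housing is absent.
- housing4_pin_top (a point): centre of the top of the steel pin (8 mm diameter) of that housing: at first 7 mm above the boss rim, pressed home 2 to 5 mm below it. The pin slides down under about 8 N and stays where it is left.
- housing4_pin (a joint): how far that pin has been pressed in, in m: 0 at first, home from 0.0085; a full stroke of the ram gives about 0.011.
- stand_top (a point): middle of the floor of the drip stand (steel tray 190 x 246 mm, rim 13 mm above its floor, on four legs), 70 mm above the bench; the bench between the stand and the press is free; x and y run along the tray's sides.
- basket: perforated steel wash basket, 0.35 kg, 156 (x) x 212 (y) mm, walls 18 mm high, floor 3 mm; origin under the middle of its floor. Low dividers (13 mm) make 2 x 2 places round x = +-44, y = +-66 mm in which the housings stand loosely. A fixed bail handle arches over the middle along its own x, 91 mm high.
- basket_grip (a point): middle of the black grip on the basket's bail, 84 (along the basket's own x) x 16 x 22 mm (high), 80 mm above the basket's underside.
- oil_bottle: small oiler, 34 mm across, 95 mm tall, on the bench to the left of the press, near the front; origin under its middle. A bystander.
There are look-alikes about, which are no part of the job. What is shaped like the part that bears housing2_mid but red or yellow is not meant.

How it is judged:
On the way, in this order (a step that is already met when the one before it is completed fails the run):
1. the basket has been set down upright on the bench beside the press, and let go (height (world z) of basket below 0.006 m and angle between basket's own z axis and vertical below 0.08 rad and horizontal distance between basket and press below 0.45 m and contact force between the fingers and basket below 0.2 N), for 0.3 s.
2. every housing stands in the carrier's nest with its pin pressed home (value of joint each of housing1_pin, housing2_pin, housing3_pin, housing4_pin above 0.0085 m and x of housing1_mid in the frame of carrier between -0.045 and 0.045 m and y of housing1_mid in the frame of carrier between -0.045 and 0.045 m and z of housing1_mid in the frame of carrier between 0.014 and 0.021 m and x of housing2_mid in the frame of carrier between -0.045 and 0.045 m and y of housing2_mid in the frame of carrier between -0.045 and 0.045 m and z of housing2_mid in the frame of carrier between 0.014 and 0.021 m and x of housing3_mid in the frame of carrier between -0.045 and 0.045 m and y of housing3_mid in the frame of carrier between -0.045 and 0.045 m and z of housing3_mid in the frame of carrier between 0.014 and 0.021 m and x of housing4_mid in the frame of carrier between -0.045 and 0.045 m and y of housing4_mid in the frame of carrier between -0.045 and 0.045 m and z of housing4_mid in the frame of carrier between 0.014 and 0.021 m), for 0.2 s.
At the end, for the whole second after the job is handed in: every housing stands flat in a place of the carrier's nest (within 3 mm of its seated height) with its pin pressed in at least 8.5 mm, below the boss rim; the basket stands upright on the bench, its middle within 450 mm of the ram axis; the ram is up (all of step 2 and height (world z) of basket below 0.006 m and angle between basket's own z axis and vertical below 0.08 rad and horizontal distance between basket and press below 0.45 m and value of joint ram below 0.003 m); the robot touches nothing.
It fails at once if a pin is pushed with the fingers (contact force between the fingers and housing1_pin above 3 N or contact force between the fingers and housing2_pin above 3 N or contact force between the fingers and housing3_pin above 3 N or contact force between the fingers and housing4_pin above 3 N).
It fails at once if the oiler is shoved more than 40 mm or knocked over (distance of oil_bottle from where it was at the start of the episode above 0.04 m or angle between oil_bottle's own z axis and vertical above 0.6 rad).
Of housing1, housing2, housing3, housing4 only 2 to 4 are there at a start; the rules pass over those that are not, and their reading is None.
At some moment in a run one of basket may be knocked a few centimetres aside while the robot is not near it.
It also fails if it takes over 210 s, if anything falls off the work surface, if the arm or the gripper's body presses on something with over 40 N, if the wrist force passes 120 N, or if a joint passes its speed limit or range.

## Working session

There is one attempt and no reset: what is moved stays moved. The work goes in short steps, Python scripts to look and compute and a tool call to move; the robot and the scene stay as the last step left them, time stands still between calls to the robot, and variables do not carry over. Pictures are saved under pics/ and viewed, about 12 in all and at most 16, crops included, and the job is handed in when it is done.

Besides the shell and the picture viewer there is one more tool, called as name([rows], argument=value, ...), one row to a line, values as JSON. send_rows: Moves the arm, as the interface text tells. Its arguments: {"type":"object","properties":{"commands":{"type":"array","items":{"type":"array","items":{"type":"number"}}},"grip_force":{"type":"number"}},"required":["commands"]}

```bash
ls; mkdir -p pics; cat > h.py <<'E'
import numpy as np, cv2
from bench import arm
from scipy.spatial.transform import Rotation as Ro
def grab(n,save=None):
    f=arm.grab_frame(n)
    if save: cv2.imwrite('pics/'+save+'.png',f['color'][:,:,::-1])
    return f
def proj(f,X):
    c=np.asarray(f['R'])@np.asarray(X)+np.asarray(f['t']); s=c[:2]/c[2]; s=s*(1+f['k1']*(s@s))
    return np.array([f['fx']*s[0]+f['cx'],f['fy']*s[1]+f['cy']])
def unproj(f,uv,z):
    K=np.array([[f['fx'],0,f['cx']],[0,f['fy'],f['cy']],[0,0,1.]])
    s=cv2.undistortPoints(np.array([[uv]],float),K,np.array([f['k1'],0,0,0,0]))[0,0]
    R=np.asarray(f['R']); d=R.T@np.array([s[0],s[1],1]); o=-R.T@np.asarray(f['t'])
    return o+d*(z-o[2])/d[2]
def st():
    s=arm.read_state(); R=Ro.from_rotvec(s['orientation']).as_matrix()
    print('t',round(s['time_s'],2),'p',np.round(s['tool_pos'],4),'F',np.round(s['contact_force'],1),'op',round(s['opening'],3)); print(np.round(R,3).tolist(),np.round(s['joint_positions'],3))
    return s,R
E
python3 - <<'E'
from h import *
st()
for c in ['scene','top']:
    f=grab(c,c+'0'); print(c,'cam',np.round(-np.array(f['R']).T@f['t'],3))
    for n in ['press','carrier_grip','carrier','ram_knob','housing1_mid','housing1_pin_top','basket','basket_grip','stand_top','oil_bottle']:
        print(n,[(round(d['score'],2),np.round(d['position'],3).tolist(),np.round(proj(f,d['position'])).astype(int).tolist()) for d in arm.look_for(n,c) if d['score']>.2])
E
```

```text
pics
t 0.0 p [0.1447 0.6075 0.245 ] F [ 0.3  0.9 -0.2] op 1.0
[[-0.973, 0.232, -0.0], [0.232, 0.973, -0.002], [-0.0, -0.002, -1.0]] [-1.44   0.435  0.025  1.574 -0.012  1.134 -0.075]
scene cam [-0.447 -0.706  1.119]
press [(0.96, [0.663, 0.19, 0.054], [309, 212])]
carrier_grip [(0.76, [0.63, 0.18, 0.046], [305, 221]), (0.55, [0.461, -0.414, 0.076], [465, 336])]
carrier [(0.65, [0.627, 0.177, 0.05], [306, 221])]
ram_knob [(0.66, [0.637, 0.21, 0.232], [295, 163])]
housing1_mid [(0.64, [0.495, -0.486, 0.108], [502, 330])]
housing1_pin_top [(0.45, [0.638, 0.206, 0.233], [297, 163])]
basket [(0.59, [0.464, -0.411, 0.074], [465, 335])]
basket_grip [(0.74, [0.464, -0.415, 0.079], [467, 334])]
stand_top [(0.67, [0.402, -0.416, 0.068], [454, 355])]
oil_bottle [(0.6, [0.438, 0.41, 0.041], [204, 229])]
top cam [-0.085  0.176  1.58 ]
press [(0.7, [0.651, 0.21, 0.05], [232, 231])]
carrier_grip [(0.7, [0.64, 0.209, 0.243], [223, 209]), (0.58, [0.633, 0.188, 0.051], [239, 233]), (0.27, [0.652, 0.21, 0.054], [232, 230])]
carrier [(0.95, [0.632, 0.187, 0.046], [240, 234])]
ram_knob [(0.47, [0.64, 0.217, 0.239], [221, 210])]
housing1_mid [(0.77, [0.5, -0.47, 0.108], [428, 198])]
housing1_pin_top []
basket [(0.66, [0.465, -0.405, 0.071], [413, 217])]
basket_grip [(0.88, [0.475, -0.403, 0.074], [412, 214])]
stand_top [(0.81, [0.41, -0.369, 0.068], [411, 234])]
oil_bottle [(0.47, [0.437, 0.412, 0.056], [192, 306])]
```

View pics/scene0.png

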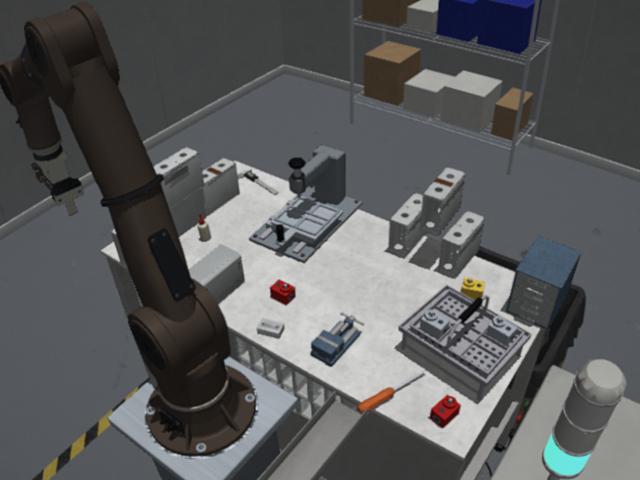

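View pics/top0.png

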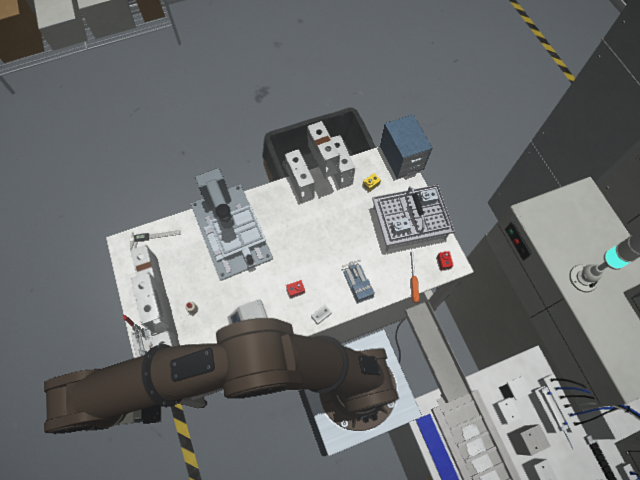

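```bash
python3 - <<'E'
import cv2,numpy as np
a=cv2.imread('pics/scene0.png')[275:405,385:545]; b=cv2.imread('pics/top0.png')[165:265,355:475]
c=cv2.imread('pics/scene0.png')[140:265,235:375]; d=cv2.imread('pics/top0.png')[165:285,180:290]
r=lambda i:cv2.resize(i,(400,300),interpolation=cv2.INTER_CUBIC)
cv2.imwrite('pics/c1.png',np.vstack([np.hstack([r(a),r(b)]),np.hstack([r(c),r(d)])]))
E
```

```text
(no output)
```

View pics/c1.png

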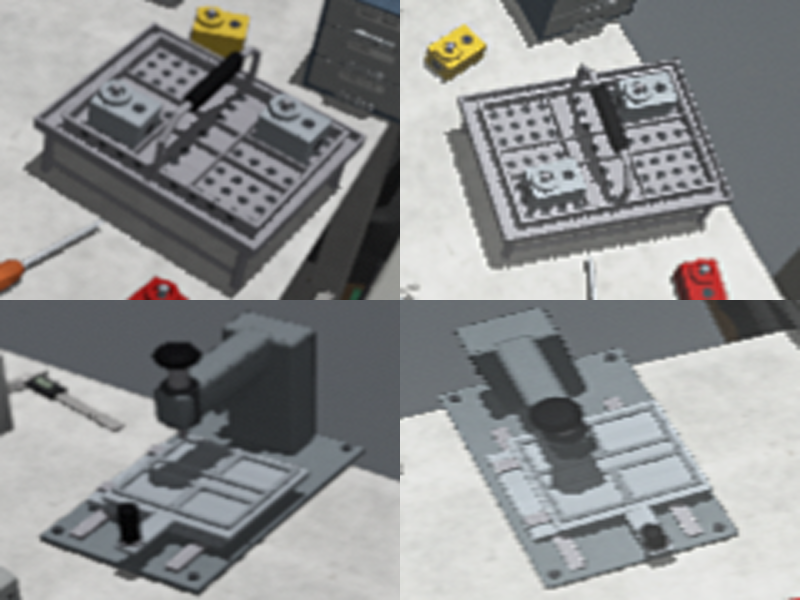

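```bash
cat >> h.py <<'E'
def dark(img,box,thr=45):
    x0,y0,x1,y1=box; g=img[y0:y1,x0:x1].max(2); m=(g<thr).astype(np.uint8)
    n,l,s,c=cv2.connectedComponentsWithStats(m)
    out=[]
    for i in range(1,n):
        if s[i,4]>12:
            p=np.argwhere(l==i)[:,::-1]+[x0,y0]; (cx,cy),(w,h),a=cv2.minAreaRect(p.astype(np.float32))
            ev,ec=np.linalg.eigh(np.cov(p.T)); out.append((int(s[i,4]),np.round(p.mean(0),1).tolist(),np.round([w,h],1).tolist(),np.round(ec[:,1],2).tolist(),np.round(2*np.sqrt(3*ev)).tolist(),(s[i,:4]+[x0,y0,0,0]).tolist()))
    return out
def tri(obs):
    # obs: list of (frame, uv) -> LS point, residual
    A=[];b=[]
    for f,uv in obs:
        R=np.asarray(f['R']); o=-R.T@np.asarray(f['t']); d=unproj(f,uv,0.1)-o; d/=np.linalg.norm(d); P=np.eye(3)-np.outer(d,d); A.append(P); b.append(P@o)
    A=np.vstack(A);b=np.hstack(b); X=np.linalg.lstsq(A,b,rcond=None)[0]
    return X,[np.round(proj(f,X)-uv,1).tolist() for f,uv in obs]
E
python3 - <<'E'
from h import *
import pickle
fs=arm.grab_frame('scene');ft=arm.grab_frame('top');pickle.dump((fs,ft),open('f0.pkl','wb'))
for n,f,bs in [('scene',fs,[(450,285,495,345),(285,150,315,185),(270,215,295,250)]),('top',ft,[(400,180,430,235),(210,195,240,235),(240,250,265,275)])]:
    for b in bs:
        for th in (35,50): print(n,b,th,dark(f['color'],b,th))
E
python3 - <<'E'
import pickle,cv2,numpy as np
fs,ft=pickle.load(open('f0.pkl','rb'))
k=lambda i,s:cv2.resize(i[:,:,::-1],None,fx=s,fy=s,interpolation=cv2.INTER_NEAREST)
t=k(ft['color'][165:290,185:285],6)
# grid ticks each 10px
for j in range(0,125,10): cv2.putText(t,str(165+j),(0,j*6+4),0,.35,(0,0,255)); cv2.line(t,(0,j*6),(600,j*6),(0,0,255) if 0 else (0,200,255),1) if j%20==0 else 0
for j in range(0,100,20): cv2.line(t,(j*6,0),(j*6,750),(0,200,255),1); cv2.putText(t,str(185+j),(j*6,10),0,.35,(0,0,255))
cv2.imwrite('pics/c2.png',cv2.resize(t,(480,600)))
E
```

```text
scene (450, 285, 495, 345) 35 [(184, [470.6, 309.4], [7.1, 29.7], [-0.69, 0.72], [7.0, 28.0], [459, 298, 23, 25])]
scene (450, 285, 495, 345) 50 [(217, [470.6, 309.5], [8.5, 30.4], [-0.68, 0.73], [8.0, 29.0], [459, 297, 23, 27])]
scene (285, 150, 315, 185) 35 [(135, [296.3, 162.9], [10.0, 15.0], [-1.0, 0.01], [10.0, 13.0], [289, 158, 16, 11]), (42, [298.2, 177.6], [13.0, 10.0], [-0.98, -0.18], [7.0, 16.0], [291, 174, 14, 11])]
scene (285, 150, 315, 185) 50 [(147, [296.3, 162.9], [10.0, 16.0], [-1.0, 0.06], [10.0, 14.0], [288, 158, 17, 11]), (88, [297.8, 178.3], [11.0, 15.0], [-0.99, -0.13], [10.0, 18.0], [290, 173, 16, 12]), (20, [311.8, 182.6], [4.0, 6.0], [-0.88, 0.47], [3.0, 7.0], [308, 180, 7, 5])]
scene (270, 215, 295, 250) 35 [(98, [279.5, 232.4], [16.0, 7.0], [0.13, 0.99], [6.0, 15.0], [276, 225, 8, 17])]
scene (270, 215, 295, 250) 50 [(114, [279.5, 232.4], [16.0, 8.0], [0.11, 0.99], [7.0, 16.0], [275, 225, 9, 17]), (29, [289.5, 242.5], [2.8, 14.8], [-0.66, 0.75], [3.0, 15.0], [284, 237, 11, 13])]
top (400, 180, 430, 235) 35 []
top (400, 180, 430, 235) 50 [(89, [417.2, 203.3], [21.5, 4.9], [0.31, 0.95], [5.0, 22.0], [412, 193, 11, 22])]
top (210, 195, 240, 235) 35 []
top (210, 195, 240, 235) 50 []
top (240, 250, 265, 275) 35 []
top (240, 250, 265, 275) 50 []
```

View pics/c2.png

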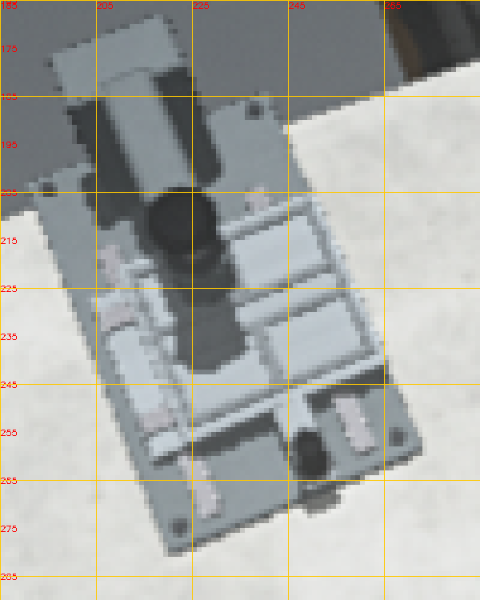

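```bash
cat > fit.py <<'E'
from h import *
import pickle
from scipy.optimize import least_squares
fs,ft=pickle.load(open('f0.pkl','rb'))
print('knob',tri([(fs,(296.3,162.3)),(ft,(222.8,210.3))]))
print('post mid',tri([(fs,(279.5,226.5)),(ft,(249.4,256.8))]))
print('grip',tri([(fs,(470.6,309.0)),(ft,(417.2,203.3))]))
T=lambda u,v:(185+u/4.8,165+v/4.8)
obs=[(ft,T(170,555),'b',(-1,1)),(ft,T(422,452),'b',(-1,-1)),(ft,T(265,95),'b',(1,-1)),(ft,T(33,190),'b',(1,1)),
 (ft,T(388,355),'c',(-1,-1)),(ft,T(315,198),'c',(1,-1)),(ft,T(152,462),'c',(-1,1)),
 (fs,(249,240),'b',(-1,1)),(fs,(304,261.7),'b',(-1,-1)),(fs,(361.7,203.3),'b',(1,-1)),(fs,(342.8,209.6),'c',(1,-1)),
 (ft,(222.8,210.3),'k',0),(fs,(296.3,162.3),'k',0),(ft,(249.4,256.8),'p',0),(fs,(279.5,226.5),'p',0)]
def model(p):
    x,y,a,bx,sx,sy,pz=p; R=np.array([[np.cos(a),-np.sin(a)],[np.sin(a),np.cos(a)]]); r=[]
    for f,uv,k,s in obs:
        if k=='b': q,z=(bx+.165*s[0],.1*s[1]),.012
        if k=='c': q,z=(sx+.077*s[0],sy+.079*s[1]),.05
        if k=='k': q,z=(0,0),.241
        if k=='p': q,z=(sx-.132,sy),pz
        w=R@q+[x,y]; r+=list(proj(f,[*w,z])-uv)
    return np.array(r)
s=least_squares(model,[.64,.2,0,0,0,0,.095],loss='soft_l1'); print('x y yaw bx sx sy pz',np.round(s.x,4)); print(np.round(model(s.x).reshape(-1,2),1).tolist())
E
python3 fit.py
python3 - <<'E'
from h import *
import pickle
fs,ft=pickle.load(open('f0.pkl','rb'))
# grip direction
for f,c,d in [(fs,(470.6,309),(-.685,.725)),(ft,(417.2,203.3),(.31,.95))]:
    a=unproj(f,np.array(c)-12*np.array(d),.15);b=unproj(f,np.array(c)+12*np.array(d),.15); print((a+b)/2,np.arctan2(*(a-b)[[1,0]]),np.linalg.norm(a-b))
for n,c in [('top',ft),('scene',fs)]:
    print(n,[(round(d['score'],2),np.round(d['position'],3).tolist(),np.round(proj(c,d['position']))) for d in arm.look_for('housing2_mid',n)])
E
```

```text
knob (array([0.64396055, 0.21217746, 0.22968758]), [[0.0, -0.0], [-0.0, 0.0]])
post mid (array([0.51771525, 0.18206919, 0.09699442]), [[-0.0, 0.0], [0.0, -0.0]])
grip (array([ 0.47792959, -0.40874307,  0.14769955]), [[0.1, -0.1], [-0.0, 0.1]])
x y yaw bx sx sy pz [ 0.637   0.208   0.0641  0.034   0.0106 -0.017   0.0971]
[[1.4, 0.7], [2.3, -0.4], [1.2, -0.6], [-0.8, -0.6], [0.3, 0.7], [-0.7, -2.4], [7.0, -4.0], [-2.0, -1.4], [-0.6, -0.2], [-0.1, -1.7], [-0.5, 0.2], [1.3, -0.1], [-0.6, -1.9], [-0.3, 0.3], [-0.5, -0.0]]
[ 0.47588931 -0.40940011  0.15      ] -0.10770337100039817 0.0703302820872178
[ 0.47778488 -0.40814242  0.15      ] -0.16113052298919986 0.0885421077567247
top [(0.62, [0.435, -0.335, 0.109], array([401., 226.])), (0.56, [0.284, -0.449, 0.038], array([445., 261.])), (0.51, [0.378, 0.07, 0.041], array([296., 288.]))]
scene [(0.97, [0.43, -0.34, 0.107], array([432., 322.])), (0.96, [0.374, 0.057, 0.032], array([283., 291.])), (0.91, [0.287, -0.462, 0.034], array([447., 408.])), (0.65, [0.658, -0.348, 0.036], array([474., 288.])), (0.43, [0.639, 0.21, 0.235], array([296., 162.]))]
```

send_rows([
  [0.0918,0,0,-0.03,0,0,-0.117],
  [0.0918,0,0,-0.03,0,0,-0.117],
  [0.0918,-0.04,-0.02,0,0,0,0],
  [0.0918,-0.04,-0.02,0,0,0,0],
  [0.0918,-0.04,-0.03,0,0,0,0],
])

```text
time_s: 1.72
tool_pos: [0.2541, 0.5459, 0.3062]
orientation: [-0.003, 3.141, 0.003]
contact_force: [0.9, 0.5, -0.4]
opening: 1.003
```

send_rows([
  [0.0918,-0.04,-0.03,0,0,0,0],
  [0.0918,-0.03,-0.035,0,0,0,0],
  [0.0918,-0.03,-0.035,0,0,0,0],
  [0.0918,-0.02,-0.038,0,0,0,0],
  [0.0918,-0.01,-0.04,0,0,0,0],
])

```text
time_s: 2.13
tool_pos: [0.3721, 0.3787, 0.3056]
orientation: [0.003, 3.14, 0.0]
contact_force: [1.2, 0.4, 0.0]
opening: 0.999
```

```bash
cat >> h.py <<'E'
def go(p,yaw=None):
    s,R=st(); d=R.T@(np.array(p)-s['tool_pos']); cy=np.arctan2(-R[0,1],R[1,1])
    print('tool delta',np.round(d,4), 'yaw now',round(cy,4),'' if yaw is None else 'rz %.4f'%-(yaw-cy))
E
python3 - <<'E'
from h import *
go((.478,-.409,.305),-.14)
f=grab('top')
for n,uv,z in [('vise',(345,262),.0),('vise2',(375,300),0),('holdfront',(302,198),0),('hold2',(352,182),0),('holdc',(330,175),0),('redh',(297,296),0),('driver',(412,250),0)]: print(n,np.round(unproj(f,uv,z),3))
E
```

```text
t 2.13 p [0.3721 0.3787 0.3056] F [1.2 0.4 0. ] op 0.999
[[-1.0, 0.002, 0.001], [0.002, 1.0, 0.0], [-0.001, 0.0, -1.0]] [-0.962  0.233  0.083  1.717 -0.02   1.192  0.695]
tool delta [-1.074e-01 -7.875e-01  6.000e-04] yaw now -0.002 rz 0.1380
vise [ 0.417 -0.128  0.   ]
vise2 [ 0.252 -0.171  0.   ]
holdfront [ 0.711 -0.074  0.   ]
hold2 [ 0.707 -0.276  0.   ]
holdc [ 0.766 -0.209  0.   ]
redh [0.361 0.074 0.   ]
driver [ 0.373 -0.37  -0.   ]
```

send_rows([
  [0.0918,-0.0053,-0.0394,0,0,0,0],
  [0.0918,-0.0053,-0.0394,0,0,0,0],
  [0.0918,-0.0053,-0.0394,0,0,0,0],
  [0.0918,-0.0053,-0.0394,0,0,0,0],
  [0.0918,-0.0053,-0.0394,0,0,0,0],
])

```text
time_s: 2.6
tool_pos: [0.396, 0.182, 0.3059]
orientation: [-0.001, 3.141, 0.001]
contact_force: [1.0, 0.9, 0.6]
opening: 1.001
```

send_rows([
  [0.0918,-0.0053,-0.0394,0,0,0,0],
  [0.0918,-0.0053,-0.0394,0,0,0,0],
  [0.0918,-0.0053,-0.0394,0,0,0,0],
  [0.0918,-0.0053,-0.0394,0,0,0,0],
  [0.0918,-0.0053,-0.0394,0,0,0,0],
])

```text
time_s: 3.02
tool_pos: [0.4226, -0.0151, 0.3061]
orientation: [-0.001, 3.141, 0.001]
contact_force: [0.7, -0.2, -0.5]
opening: 1.0
```

send_rows([
  [0.06,-0.0053,-0.0394,0,0,0,0],
  [0.06,-0.0053,-0.0394,0,0,0,0],
  [0.06,-0.0053,-0.0394,0,0,0,0],
  [0.06,-0.0053,-0.0394,0,0,0,0],
  [0.06,-0.0053,-0.0394,0,0,0,0],
])

```text
time_s: 3.43
tool_pos: [0.4493, -0.2121, 0.3061]
orientation: [-0.001, 3.141, 0.0]
contact_force: [0.8, 0.1, -0.7]
opening: 0.688
```

send_rows([
  [0.06,-0.0053,-0.0394,0,0,0,0],
  [0.06,-0.0053,-0.0394,0,0,0,0],
  [0.06,-0.0053,-0.0394,0,0,0,0],
  [0.06,-0.0053,-0.0394,0,0,0,0.07],
  [0.06,-0.0053,-0.0394,0,0,0,0.07],
])

```text
time_s: 3.85
tool_pos: [0.4739, -0.409, 0.3056]
orientation: [0.222, 3.133, 0.001]
contact_force: [-0.1, -0.9, 0.3]
opening: 0.656
```

```bash
python3 - <<'E'
from h import *
go((.478,-.409,.15),-.14)
f=grab('top','top1')
print(dark(f['color'],(395,180,440,235),50))
E
```

```text
t 3.85 p [ 0.4739 -0.409   0.3056] F [-0.1 -0.9  0.3] op 0.656
[[-0.99, 0.141, 0.001], [0.141, 0.99, 0.0], [-0.0, 0.0, -1.0]] [ 0.167  0.448  0.701  1.521 -0.296  1.281  2.334]
tool delta [-0.004   0.0006  0.1556] yaw now -0.1412 rz -0.0012
[(48, [400.4, 182.2], [5.0, 12.0], [-1.0, -0.03], [5.0, 12.0], [395, 180, 13, 6]), (469, [414.0, 213.7], [15.6, 66.4], [-0.53, 0.85], [12.0, 55.0], [400, 180, 40, 55])]
```

send_rows([
  [0.06,-0.004,0,0.035,0,0,0],
  [0.06,0,0,0.035,0,0,0],
  [0.06,0,0,0.035,0,0,0],
  [0.06,0,0,0.03,0,0,0],
  [0.06,0,0,0.02,0,0,0],
])

```text
time_s: 4.32
tool_pos: [0.4764, -0.4067, 0.1475]
orientation: [-0.219, -3.131, -0.003]
contact_force: [0.3, -0.3, 0.4]
opening: 0.653
```

send_rows([
  [0.0,0,0,0,0,0,0],
  [0.0,0,0,0,0,0,0],
  [0.0,0,0,0,0,0,0],
  [0.0,0,0,0,0,0,0],
  [0.0,0,0,0,0,0,0],
], grip_force=40)

```text
time_s: 4.73
tool_pos: [0.4777, -0.4088, 0.1525]
orientation: [0.219, 3.131, -0.002]
contact_force: [0.7, -0.5, -0.1]
opening: 0.341
```

send_rows([
  [0.0,0,0,-0.008,0,0,0],
  [0.0,0,0,-0.016,0,0,0],
  [0.0,0,0,-0.016,0,0,0],
  [0.0,0,0,-0.016,0,0,0],
  [0.0,0,0,-0.012,0,0,0],
])

```text
time_s: 5.15
tool_pos: [0.4773, -0.4087, 0.2213]
orientation: [0.22, 3.132, -0.002]
contact_force: [0.2, -0.5, -0.4]
opening: 0.014
```

```bash
python3 - <<'E'
from h import *
go((.55,-.09,.215),0)
f=grab('scene','scene1'); cv2.imwrite('pics/c3.png',cv2.resize(f['color'][240:420,360:560,::-1],(600,540)))
E
```

```text
t 5.15 p [ 0.4773 -0.4087  0.2213] F [ 0.2 -0.5 -0.4] op 0.014
[[-0.99, 0.14, 0.002], [0.14, 0.99, -0.001], [-0.002, -0.001, -1.0]] [ 0.185  0.515  0.666  1.636 -0.347  1.109  2.375]
tool delta [-0.0275  0.3258  0.0061] yaw now -0.1401 rz -0.1401
```

View pics/c3.png

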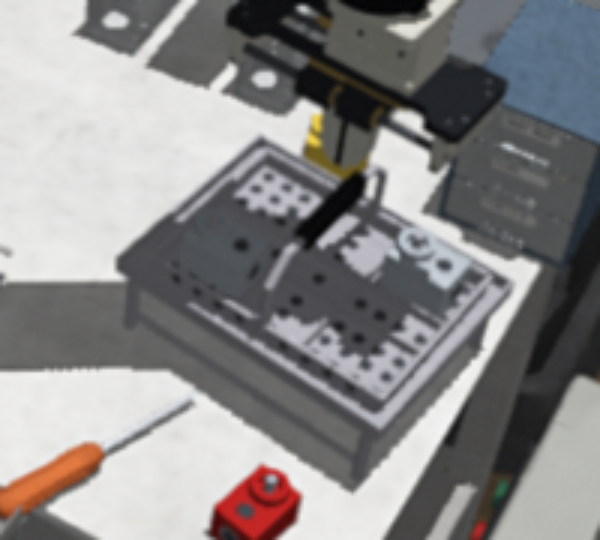

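send_rows([
  [0.06,0,0,0,0,0,0],
  [0.06,0,0,0,0,0,0],
  [0.06,0,0,0,0,0,0],
  [0.06,0,0,0,0,0,0],
  [0.06,0,0,0,0,0,0],
])

```text
time_s: 5.62
tool_pos: [0.4767, -0.4079, 0.218]
orientation: [-0.219, -3.133, -0.001]
contact_force: [0.3, -0.2, 0.3]
opening: 0.32
```

send_rows([
  [0.06,0,0,0,0,0,0],
  [0.06,0,0,0,0,0,0],
  [0.06,0,0,0,0,0,0],
  [0.06,0,0,0,0,0,0],
  [0.06,0,0,0,0,0,0],
])

```text
time_s: 6.03
tool_pos: [0.477, -0.4082, 0.2187]
orientation: [-0.219, -3.134, -0.0]
contact_force: [-0.3, 0.1, 0.7]
opening: 0.642
```

send_rows([
  [0.06,0,0,0.02,0,0,0],
  [0.06,0,0,0.02,0,0,0],
  [0.06,0,0,0.015,0,0,0],
  [0.06,0,0,0.013,0,0,0],
  [0.06,0,0,0.003,0,0,0],
])

```text
time_s: 6.45
tool_pos: [0.4763, -0.4073, 0.1456]
orientation: [-0.219, -3.131, -0.003]
contact_force: [0.1, 1.2, 0.9]
opening: 0.655
```

send_rows([
  [0.0,0,0,0,0,0,0],
  [0.0,0,0,0,0,0,0],
  [0.0,0,0,0,0,0,0],
  [0.0,0,0,0,0,0,0],
  [0.0,0,0,0,0,0,0],
], grip_force=40)

```text
time_s: 6.87
tool_pos: [0.4773, -0.4085, 0.1485]
orientation: [0.219, 3.133, -0.001]
contact_force: [0.5, -0.6, -0.5]
opening: 0.34
```

send_rows([
  [0.0,0,0,0,0,0,0],
  [0.0,0,0,0,0,0,0],
  [0.0,0,0,0,0,0,0],
  [0.0,0,0,0,0,0,0],
  [0.0,0,0,0,0,0,0],
])

```text
time_s: 7.28
tool_pos: [0.4771, -0.4081, 0.1479]
orientation: [0.219, 3.134, 0.0]
contact_force: [-1.3, 1.3, 3.3]
opening: 0.169
```

send_rows([
  [0.0,0,0,0,0,0,0],
  [0.0,0,0,0,0,0,0],
  [0.0,0,0,-0.004,0,0,0],
  [0.0,0,0,-0.006,0,0,0],
  [0.0,0,0,-0.006,0,0,0],
])

```text
time_s: 7.7
tool_pos: [0.4764, -0.4078, 0.1633]
orientation: [-0.22, -3.132, -0.001]
contact_force: [0.4, -0.2, -5.5]
opening: 0.172
```

send_rows([
  [0.0,0,0,-0.012,0,0,0],
  [0.0,0,0,-0.016,0,0,0],
  [0.0,0,0,-0.02,0,0,0],
  [0.0,0,0,-0.01,0,0,0],
  [0.0,0,0,0,0,0,0],
])

```text
time_s: 8.12
tool_pos: [0.4778, -0.4095, 0.2248]
orientation: [0.22, 3.13, -0.004]
contact_force: [0.5, -0.0, -5.4]
opening: 0.17
```

```bash
python3 - <<'E'
from h import *
go((.55,-.09,.22),0)
E
```

```text
t 8.12 p [ 0.4778 -0.4095  0.2248] F [ 0.5 -0.  -5.4] op 0.17
[[-0.99, 0.14, 0.004], [0.14, 0.99, -0.003], [-0.004, -0.002, -1.0]] [ 0.184  0.512  0.669  1.632 -0.346  1.114  2.374]
tool delta [-0.0269  0.3265  0.0041] yaw now -0.1401 rz -0.1401
```

send_rows([
  [0.0,0,0.005,0,0,0,-0.05],
  [0.0,0,0.01,0,0,0,-0.05],
  [0.0,-0.006,0.02,0,0,0,-0.05],
  [0.0,-0.006,0.025,0,0,0,-0.054],
  [0.0,-0.008,0.028,0,0,0,0],
])

```text
time_s: 8.53
tool_pos: [0.4966, -0.3201, 0.221]
orientation: [0.103, -3.139, 0.001]
contact_force: [1.0, -0.5, -6.7]
opening: 0.172
```

send_rows([
  [0.0,-0.008,0.028,0,0,0,0],
  [0.0,-0.008,0.028,0,0,0,0],
  [0.0,-0.008,0.028,0,0,0,0],
  [0.0,-0.008,0.028,0,0,0,0],
  [0.0,-0.008,0.028,0,0,0,0],
])

```text
time_s: 8.95
tool_pos: [0.5279, -0.1762, 0.221]
orientation: [0.1, -3.139, -0.001]
contact_force: [0.5, -0.2, -6.0]
opening: 0.172
```

send_rows([
  [0.0,-0.008,0.028,0,0,0,0],
  [0.0,-0.008,0.02,0,0,0,0],
  [0.0,-0.006,0.015,0,0,0,0],
  [0.0,-0.004,0.01,0,0,0,0],
  [0.0,0,0.005,0,0,0,0],
])

```text
time_s: 9.37
tool_pos: [0.5496, -0.0963, 0.2211]
orientation: [0.104, -3.139, -0.001]
contact_force: [0.5, 0.5, -6.7]
opening: 0.171
```

```bash
python3 - <<'E'
from h import *
go((.55,-.09,.08),0.064)
E
```

```text
t 9.37 p [ 0.5496 -0.0963  0.2211] F [ 0.5  0.5 -6.7] op 0.171
[[-0.998, -0.066, -0.001], [-0.066, 0.998, 0.0], [0.0, 0.0, -1.0]] [-0.355  0.38   0.59   1.806 -0.243  1.029  1.965]
tool delta [-0.0009  0.0062  0.1411] yaw now 0.0665 rz 0.0025
```

send_rows([
  [0.0,0,0,0.03,0,0,0],
  [0.0,0,0,0.03,0,0,0],
  [0.0,0,0,0.03,0,0,0],
  [0.0,0,0,0.025,0,0,0],
  [0.0,0,0,0.013,0,0,0],
])

```text
time_s: 9.78
tool_pos: [0.5469, -0.0993, 0.0907]
orientation: [0.098, -3.136, 0.001]
contact_force: [-1.3, -0.5, -5.6]
opening: 0.17
```

send_rows([
  [0.0,0,0,0.004,0,0,0],
  [0.0,0,0,0.004,0,0,0],
  [0.0,0,0,0.003,0,0,0],
  [0.0,0,0,0.002,0,0,0],
  [0.0,0,0,0.001,0,0,0],
])

```text
time_s: 10.2
tool_pos: [0.5497, -0.0985, 0.0804]
orientation: [-0.1, 3.139, -0.0]
contact_force: [0.7, 0.0, -6.6]
opening: 0.172
```

send_rows([
  [0.0,0,0,0.001,0,0,0],
  [0.0,0,0,0.001,0,0,0],
  [0.0,0,0,0,0,0,0],
])

```text
time_s: 10.45
tool_pos: [0.5494, -0.0982, 0.078]
orientation: [-0.101, 3.139, 0.0]
contact_force: [-0.5, -0.1, -5.1]
opening: 0.17
```

send_rows([
  [0.0,0,0,0.001,0,0,0],
  [0.0,0,0,0,0,0,0],
])

```text
time_s: 10.62
tool_pos: [0.5494, -0.0982, 0.0779]
orientation: [-0.101, 3.139, 0.001]
contact_force: [-5.0, 1.3, 8.5]
opening: 0.172
```

send_rows([
  [0.0,0,0,0.001,0,0,0],
  [0.0,0,0,0,0,0,0],
])

```text
time_s: 10.78
tool_pos: [0.5495, -0.0982, 0.0779]
orientation: [-0.1, 3.139, 0.002]
contact_force: [-9.5, 2.7, 21.4]
opening: 0.169
```

send_rows([
  [0.05,0,0,-0.002,0,0,0],
  [0.05,0,0,0,0,0,0],
  [0.05,0,0,0,0,0,0],
  [0.05,0,0,0,0,0,0],
  [0.05,0,0,0,0,0,0],
])

```text
time_s: 11.2
tool_pos: [0.5494, -0.0983, 0.0777]
orientation: [-0.101, 3.14, -0.0]
contact_force: [-0.7, -0.9, -0.1]
opening: 0.484
```

send_rows([
  [0.05,0,0,0,0,0,0],
  [0.05,0,0,0,0,0,0],
  [0.05,0,0,0,0,0,0],
  [0.05,0,0,0,0,0,0],
  [0.05,0,0,0,0,0,0],
])

```text
time_s: 11.62
tool_pos: [0.5491, -0.0983, 0.0777]
orientation: [0.101, -3.14, -0.0]
contact_force: [0.1, 1.1, 0.3]
opening: 0.541
```

send_rows([
  [0.05,0,0,-0.02,0,0,0],
  [0.05,0,0,-0.03,0,0,0],
  [0.05,0,0,-0.03,0,0,0],
  [0.05,0,0,-0.03,0,0,0],
  [0.05,0,0,-0.01,0,0,0],
])

```text
time_s: 12.03
tool_pos: [0.5508, -0.099, 0.2017]
orientation: [-0.1, 3.135, -0.001]
contact_force: [0.6, -0.5, -0.2]
opening: 0.549
```

```bash
python3 - <<'E'
from h import *
go((.5165,.182,.19),0.064)
f=grab('top','top2');cv2.imwrite('pics/c4.png',cv2.resize(f['color'][150:300,180:380,::-1],(800,600)))
E
```

```text
t 12.03 p [ 0.5508 -0.099   0.2017] F [ 0.6 -0.5 -0.2] op 0.549
[[-0.998, -0.064, 0.005], [-0.064, 0.998, -0.0], [-0.005, -0.001, -1.0]] [-0.346  0.401  0.586  1.831 -0.264  0.982  1.985]
tool delta [0.0165 0.2826 0.0115] yaw now 0.0636 rz -0.0004
```

View pics/c4.png

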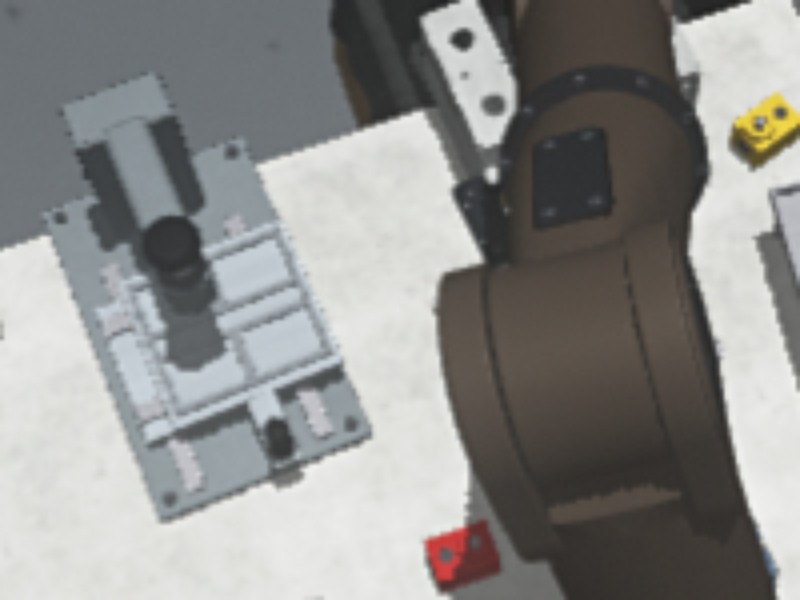

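send_rows([
  [0.055,0.002,0.035,0,0,0,0],
  [0.055,0.002,0.035,0,0,0,0],
  [0.055,0.002,0.035,0,0,0,0],
  [0.055,0.002,0.035,0,0,0,0],
  [0.055,0.002,0.035,0,0,0,0],
])

```text
time_s: 12.5
tool_pos: [0.5271, 0.0773, 0.1969]
orientation: [0.1, -3.139, 0.0]
contact_force: [0.6, 0.0, -0.9]
opening: 0.602
```

send_rows([
  [0.055,0.002,0.035,0,0,0,0],
  [0.055,0.002,0.035,0,0,0,0],
  [0.055,0.002,0.027,0,0,0,0],
  [0.055,0,0.011,0.02,0,0,0],
  [0.055,0,0,0.02,0,0,0],
])

```text
time_s: 12.92
tool_pos: [0.5146, 0.1878, 0.1569]
orientation: [-0.11, 3.139, 0.004]
contact_force: [0.5, 0.9, -0.9]
opening: 0.602
```

```bash
python3 - <<'E'
from h import *
go((.5165,.182,.082),0.064)
f=grab('scene','scene3');cv2.imwrite('pics/c5.png',cv2.resize(f['color'][120:280,220:430,::-1],(800,600)))
E
```

```text
t 12.92 p [0.5146 0.1878 0.1569] F [ 0.5  0.9 -0.9] op 0.602
[[-0.998, -0.07, 0.001], [-0.07, 0.998, 0.002], [-0.001, 0.002, -1.0]] [-0.819  0.43   0.508  1.903 -0.27   0.874  1.466]
tool delta [-0.0014 -0.0061  0.0749] yaw now 0.0701 rz 0.0061
```

View pics/c5.png

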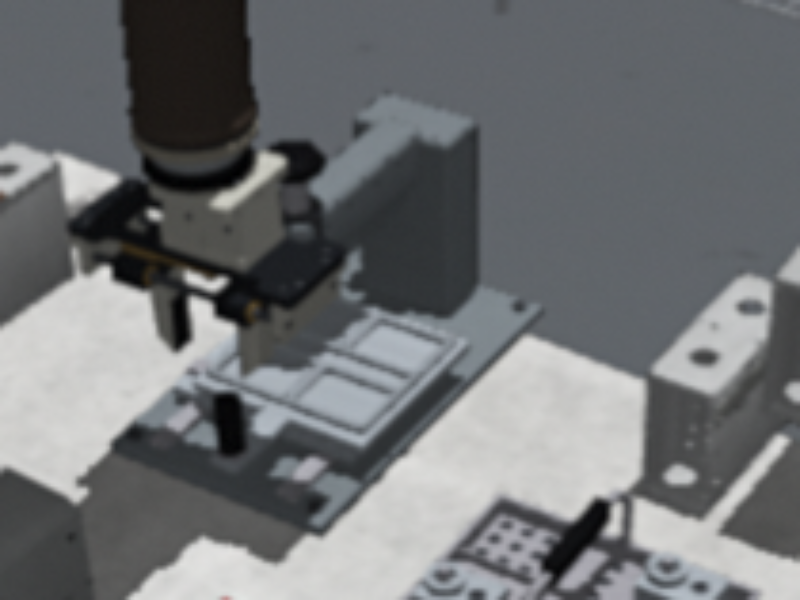

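send_rows([
  [0.055,0,-0.006,0,0,0,0],
  [0.055,-0.001,0,0.02,0,0,0],
  [0.055,0,0,0.02,0,0,0],
  [0.055,0,0,0.02,0,0,0],
  [0.055,0,0,0.015,0,0,0],
])

```text
time_s: 13.38
tool_pos: [0.5168, 0.1756, 0.0823]
orientation: [-0.098, 3.14, -0.001]
contact_force: [-0.7, 0.6, 0.1]
opening: 0.597
```

send_rows([
  [0.0,0,0,0,0,0,0],
  [0.0,0,0,0,0,0,0],
  [0.0,0,0,0,0,0,0],
  [0.0,0,0,0,0,0,0],
  [0.0,0,0,0,0,0,0],
], grip_force=25)

```text
time_s: 13.8
tool_pos: [0.5174, 0.1779, 0.084]
orientation: [-0.101, 3.138, 0.003]
contact_force: [0.8, 3.0, 2.6]
opening: 0.287
```

send_rows([
  [0.0,0,0,0,0,0,0],
  [0.0,0,0,0,0,0,0],
  [0.0,0,0,0,0,0,0],
  [0.0,0,0,0,0,0,0],
  [0.0,0,0,0,0,0,0],
])

```text
time_s: 14.22
tool_pos: [0.5173, 0.1779, 0.0838]
orientation: [-0.101, 3.138, 0.002]
contact_force: [0.3, 0.8, 7.3]
opening: 0.234
```

```bash
python3 - <<'E'
from h import *
go((.5165,.182,.082),0.064)
f=arm.grab_frame('top'); g=f['color'].copy()
for n in ['basket_grip','housing1_mid']:print([(round(d['score'],2),np.round(d['position'],3).tolist()) for d in arm.look_for(n,'top')])
cv2.imwrite('pics/c6.png',cv2.resize(g[150:300,180:380,::-1],(800,600)))
E
```

```text
t 14.22 p [0.5173 0.1779 0.0838] F [0.3 0.8 7.3] op 0.234
[[-0.998, -0.064, 0.002], [-0.064, 0.998, 0.001], [-0.002, 0.001, -1.0]] [-0.754  0.53   0.454  1.967 -0.345  0.718  1.543]
tool delta [0.0005 0.0042 0.0018] yaw now 0.0645 rz 0.0005
[(0.56, [0.55, -0.093, 0.005])]
[(0.79, [0.582, -0.154, 0.038])]
```

send_rows([
  [0.0,0,-0.015,-0.0015,0,0,0],
  [0.0,0,-0.02,0,0,0,0],
  [0.0,0,-0.015,0,0,0,0],
  [0.0,0,-0.008,0,0,0,0],
  [0.0,0,0,0,0,0,0],
])

```text
time_s: 14.78
tool_pos: [0.5195, 0.12, 0.084]
orientation: [0.101, -3.139, -0.003]
contact_force: [-0.7, 5.3, -4.9]
opening: 0.234
```

send_rows([
  [0.0,0,-0.003,0,0,0,0],
  [0.0,0,-0.003,0,0,0,0],
  [0.0,0,0,0,0,0,0],
])

```text
time_s: 15.03
tool_pos: [0.5196, 0.1197, 0.084]
orientation: [0.109, -3.138, -0.01]
contact_force: [-0.9, 21.0, -6.9]
opening: 0.236
```

send_rows([
  [0.0,0,-0.003,0,0,0,0],
  [0.0,0,0,0,0,0,0],
])

```text
time_s: 15.2
tool_pos: [0.5196, 0.1196, 0.084]
orientation: [0.113, -3.138, -0.014]
contact_force: [-1.6, 30.6, -8.3]
opening: 0.234
```

send_rows([
  [0.0,0,-0.002,0,0,0,0],
  [0.0,0,0,0,0,0,0],
])

```text
time_s: 15.37
tool_pos: [0.5197, 0.1195, 0.084]
orientation: [0.116, -3.138, -0.017]
contact_force: [-2.0, 36.3, -10.0]
opening: 0.235
```

send_rows([
  [0.0,0,-0.002,0,0,0,0],
  [0.0,0,0,0,0,0,0],
])

```text
time_s: 15.53
tool_pos: [0.5197, 0.1193, 0.084]
orientation: [0.119, -3.138, -0.02]
contact_force: [-2.5, 41.4, -10.3]
opening: 0.238
```

send_rows([
  [0.0,0,0.012,-0.001,0,0,0],
  [0.0,0,0.03,0,0,0,0],
  [0.0,0,0.03,0,0,0,0],
  [0.0,0,0.03,0,0,0,0],
  [0.0,0,0.03,0,0,0,0],
])

```text
time_s: 15.95
tool_pos: [0.5114, 0.237, 0.0841]
orientation: [0.098, -3.138, 0.005]
contact_force: [4.0, -5.2, -13.2]
opening: 0.235
```

send_rows([
  [0.0,0,0.025,0,0,0,0],
  [0.0,0,0.015,0,0,0,0],
  [0.0,0,0.003,0,0,0,0],
  [0.0,0,0.003,0,0,0,0],
  [0.0,0,0,0,0,0,0],
])

```text
time_s: 16.37
tool_pos: [0.5084, 0.2831, 0.0842]
orientation: [0.1, -3.137, 0.002]
contact_force: [-1.2, 2.1, -20.7]
opening: 0.236
```

send_rows([
  [0.0,0,0.003,0,0,0,0],
  [0.0,0,0.0,0,0,0,0],
])

```text
time_s: 16.53
tool_pos: [0.5083, 0.2851, 0.0843]
orientation: [0.098, -3.137, 0.003]
contact_force: [-0.4, -1.6, -22.6]
opening: 0.229
```

send_rows([
  [0.0,0,0.003,0.0015,0,0,0],
  [0.0,0,0.003,0,0,0,0],
  [0.0,0,0,0,0,0,0],
])

```text
time_s: 16.78
tool_pos: [0.5099, 0.29, 0.0841]
orientation: [-0.096, 3.14, -0.004]
contact_force: [-1.4, -9.8, -10.6]
opening: 0.23
```

send_rows([
  [0.0,0,0.002,0,0,0,0],
  [0.0,0,0.0,0,0,0,0],
])

```text
time_s: 16.95
tool_pos: [0.5099, 0.2901, 0.084]
orientation: [0.094, -3.14, 0.008]
contact_force: [-1.5, -15.3, -7.4]
opening: 0.234
```

send_rows([
  [0.0,0,0.002,0,0,0,0],
  [0.0,0,0.0,0,0,0,0],
])

```text
time_s: 17.12
tool_pos: [0.5101, 0.2902, 0.084]
orientation: [0.092, -3.14, 0.011]
contact_force: [0.7, -20.1, -6.7]
opening: 0.232
```

send_rows([
  [0.0,0,-0.006,0,0,0,0],
  [0.0,0,-0.03,0,0,0,0],
  [0.0,0.01,-0.03,0,0,0,0],
  [0.0,0.02,-0.025,0,0,0,0],
  [0.0,0.015,0,0,0,0,0],
])

```text
time_s: 17.53
tool_pos: [0.4709, 0.1978, 0.0843]
orientation: [-0.09, 3.137, -0.002]
contact_force: [3.3, -2.2, -19.2]
opening: 0.234
```

send_rows([
  [0.0,0.004,0,0,0,0,0],
  [0.0,0,0,0,0,0,0],
  [0.0,0.003,0,0,0,0,0],
  [0.0,0,0,0,0,0,0],
])

```text
time_s: 17.87
tool_pos: [0.4657, 0.2034, 0.0844]
orientation: [-0.1, 3.134, 0.001]
contact_force: [7.8, -1.8, -21.4]
opening: 0.231
```

send_rows([
  [0.0,0.003,0,0,0,0,0],
  [0.0,0,0,0,0,0,0],
])

```text
time_s: 18.03
tool_pos: [0.465, 0.2036, 0.0848]
orientation: [-0.099, 3.13, 0.002]
contact_force: [14.5, -1.3, -24.8]
opening: 0.23
```

send_rows([
  [0.0,0.002,0,0,0,0,0],
  [0.0,0,0,0,0,0,0],
])

```text
time_s: 18.2
tool_pos: [0.4644, 0.2037, 0.0852]
orientation: [-0.099, 3.128, 0.003]
contact_force: [17.7, -0.7, -26.2]
opening: 0.233
```

send_rows([
  [0.0,-0.007,0,0.002,0,0,0],
  [0.0,-0.02,0,0,0,0,0],
  [0.0,-0.025,0,0,0,0,0],
  [0.0,-0.025,0,0,0,0,0],
  [0.0,-0.012,0,0,0,0,0],
])

```text
time_s: 18.62
tool_pos: [0.5522, 0.2099, 0.0844]
orientation: [-0.101, 3.133, 0.005]
contact_force: [-3.0, -1.3, 12.2]
opening: 0.235
```

send_rows([
  [0.0,-0.003,0,0,0,0,0],
  [0.0,0,0,0,0,0,0],
  [0.0,-0.002,0,0,0,0,0],
  [0.0,0,0,0,0,0,0],
])

```text
time_s: 18.95
tool_pos: [0.5545, 0.21, 0.0844]
orientation: [-0.101, 3.135, 0.005]
contact_force: [-1.1, -0.3, 8.6]
opening: 0.236
```

send_rows([
  [0.0,-0.002,0,0,0,0,0],
  [0.0,0,0,0,0,0,0],
])

```text
time_s: 19.12
tool_pos: [0.5545, 0.21, 0.0844]
orientation: [-0.102, 3.138, 0.004]
contact_force: [-9.5, -2.5, 16.1]
opening: 0.236
```

send_rows([
  [0.0,-0.002,0,0,0,0,0],
  [0.0,0,0,0,0,0,0],
])

```text
time_s: 19.28
tool_pos: [0.5549, 0.21, 0.0841]
orientation: [0.102, -3.138, -0.004]
contact_force: [-14.4, -2.0, 21.3]
opening: 0.229
```

send_rows([
  [0.0,-0.002,0,0,0,0,0],
  [0.0,0,0,0,0,0,0],
])

```text
time_s: 19.45
tool_pos: [0.5555, 0.2101, 0.0838]
orientation: [0.103, -3.136, -0.004]
contact_force: [-17.5, -2.8, 21.6]
opening: 0.233
```

send_rows([
  [0.0,0.007,0,-0.001,0,0,0],
  [0.0,0.02,-0.02,0,0,0,0],
  [0.0,0.025,-0.025,0,0,0,0],
  [0.0,0.025,-0.025,0,0,0,0],
  [0.0,0.015,-0.01,0,0,0,0],
])

```text
time_s: 19.87
tool_pos: [0.4711, 0.1216, 0.084]
orientation: [-0.098, 3.136, 0.002]
contact_force: [2.1, 2.1, -5.3]
opening: 0.236
```

send_rows([
  [0.0,0.004,-0.004,0,0,0,0],
  [0.0,0,-0.004,0,0,0,0],
  [0.0,0.003,-0.003,0,0,0,0],
  [0.0,0,0,0,0,0,0],
])

```text
time_s: 20.2
tool_pos: [0.4694, 0.1169, 0.0844]
orientation: [-0.106, 3.13, 0.009]
contact_force: [10.1, 14.9, -12.5]
opening: 0.24
```

send_rows([
  [0.0,0.001,-0.002,0,0,0,0],
  [0.0,0,0,0,0,0,0],
])

```text
time_s: 20.37
tool_pos: [0.4694, 0.1169, 0.0844]
orientation: [-0.109, 3.128, 0.011]
contact_force: [11.2, 22.1, -17.3]
opening: 0.237
```

send_rows([
  [0.06,0,0,0,0,0,0],
  [0.06,0,0,0,0,0,0],
  [0.06,0,0,0,0,0,0],
  [0.06,0,0,0,0,0,0],
  [0.06,0,0,0,0,0,0],
])

```text
time_s: 20.78
tool_pos: [0.4642, 0.1097, 0.0831]
orientation: [-0.1, 3.139, 0.0]
contact_force: [-0.8, 0.3, -0.1]
opening: 0.544
```

send_rows([
  [0.06,0,0,0,0,0,0],
  [0.06,0,0,-0.01,0,0,0],
  [0.06,0,0,-0.03,0,0,0],
  [0.06,0,0,-0.04,0,0,0],
  [0.06,0,0,-0.04,0,0,0],
])

```text
time_s: 21.2
tool_pos: [0.4629, 0.1087, 0.2043]
orientation: [0.098, -3.138, 0.003]
contact_force: [1.9, 1.4, -0.1]
opening: 0.656
```

send_rows([
  [0.0918,0.01,0.04,-0.04,0,0,0],
  [0.0918,0.02,0.04,0,0,0,0],
  [0.0918,0.02,0.04,0,0,0,0],
  [0.0918,0.02,0.04,0,0,0,0],
  [0.0918,0.02,0.04,0,0,0,0],
])

```text
time_s: 21.62
tool_pos: [0.3696, 0.2833, 0.2329]
orientation: [-0.099, 3.139, 0.002]
contact_force: [1.7, 0.5, 0.1]
opening: 0.964
```

```bash
python3 - <<'E'
from h import *
import pickle
st()
fs=arm.grab_frame('scene');ft=arm.grab_frame('top');pickle.dump((fs,ft),open('f1.pkl','wb'))
for c,f in [('top',ft),('scene',fs)]:
    for n in ['housing1_mid','basket_grip','carrier']: print(c,n,[(round(d['score'],2),np.round(d['position'],3).tolist(),np.round(proj(f,d['position'])).astype(int).tolist()) for d in arm.look_for(n,c)])
g=ft['color'][190:280,225:365,::-1]; a=cv2.resize(g,(800,514),interpolation=cv2.INTER_CUBIC); cv2.imwrite('pics/c7.png',a)
g=fs['color'][170:330,250:450,::-1]; a=cv2.resize(g,(800,640)); cv2.imwrite('pics/c8.png',cv2.resize(a,(750,600)))
E
```

```text
t 21.62 p [0.3696 0.2833 0.2329] F [1.7 0.5 0.1] op 0.964
[[-0.998, -0.063, 0.001], [-0.063, 0.998, 0.001], [-0.001, 0.001, -1.0]] [-1.163  0.187  0.466  1.993 -0.101  0.982  0.986]
top housing1_mid [(0.68, [0.586, -0.15, 0.037], [334, 215])]
top basket_grip [(0.9, [0.548, -0.092, 0.007], [322, 233])]
top carrier [(0.86, [0.604, 0.115, 0.045], [262, 234])]
scene housing1_mid [(0.83, [0.576, -0.165, 0.037], [398, 279])]
scene basket_grip [(0.57, [0.545, -0.104, 0.007], [371, 285])]
scene carrier [(0.74, [0.584, 0.109, 0.05], [315, 236])]
```

View pics/c7.png

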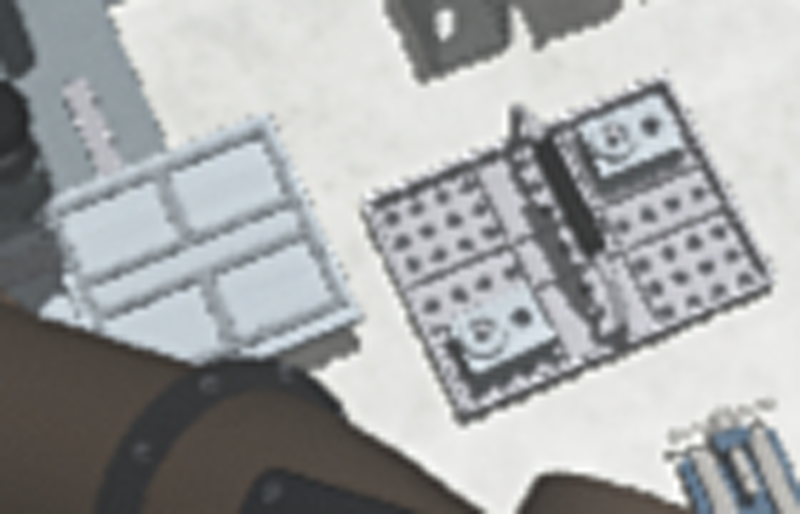

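View pics/c8.png

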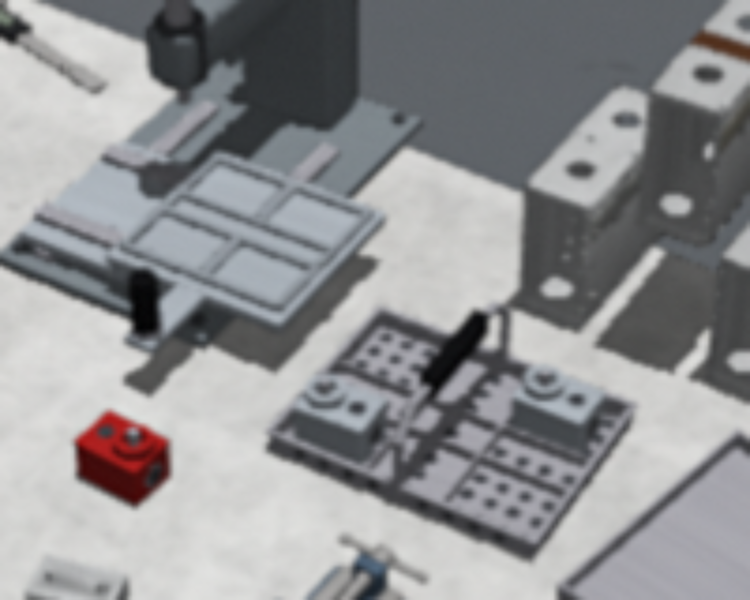

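```bash
cat > m.py <<'E'
from h import *
import pickle
fs,ft=pickle.load(open('f1.pkl','rb'))
T=lambda u,v:(225+u/5.714,190+v/5.714)
S=lambda u,v:(250+u/3.75,170+v/3.75)
for n,f,C,L in [('top',ft,T,{'near':[(453,330),(535,300),(558,352),(475,380)],'far':[(582,122),(662,95),(686,145),(602,175)]}),('scene',fs,S,{'near':[(297,388),(338,370),(385,405),(345,425)],'far':[(515,388),(548,370),(602,395),(570,415)]})]:
    for k,v in L.items():
        P=np.array([unproj(f,C(*q),.039)[:2] for q in v]); print(n,k,'ctr',np.round(P.mean(0),4),'edges',np.round(np.linalg.norm(np.roll(P,-1,0)-P,axis=1),3),'edge dirs',[round(float(np.arctan2(*(P[(i+1)%4]-P[i])[::-1])),2) for i in range(4)])
for n,f,C,L in [('top',ft,T,{'br':(268,122),'fr':(362,318),'place_back':(228,178),'place_front':(278,290)}),('scene',fs,S,{'br':(385,212),'fr':(275,325),'bl':(215,155),'place_back':(322,221),'place_front':(262,277)})]:
    for k,q in L.items(): print(n,k,np.round(unproj(f,C(*q),.05),4))
E
python3 m.py
python3 - <<'E'
import numpy as np
r=np.array([.641,.2125]);a=.062;R=np.array([[np.cos(a),-np.sin(a)],[np.sin(a),np.cos(a)]])
for n,q in [('br',(.032,-.164)),('fr',(-.122,-.164)),('bl',(.032,-.006)),('pb',(-.007,-.121)),('pf',(-.083,-.121))]: print(n,r+R@q)
E
```

```text
top near ctr [ 0.4869 -0.0346] edges [0.054 0.037 0.054 0.035] edge dirs [-1.56, -3.12, 1.55, 0.03]
top far ctr [ 0.5889 -0.1598] edges [0.054 0.038 0.057 0.039] edge dirs [-1.58, -3.12, 1.58, -0.05]
scene near ctr [ 0.4999 -0.037 ] edges [0.035 0.05  0.035 0.051] edge dirs [-0.39, -1.8, 2.8, 1.33]
scene far ctr [ 0.5904 -0.1615] edges [0.031 0.045 0.032 0.046] edge dirs [-0.32, -1.6, 2.87, 1.52]
top br [0.6738 0.0534 0.05  ]
top fr [0.5277 0.0431 0.05  ]
top place_back [0.646  0.0892 0.05  ]
top place_front [0.5635 0.0848 0.05  ]
scene br [0.6806 0.047  0.05  ]
scene fr [0.5261 0.0393 0.05  ]
scene bl [0.6658 0.2001 0.05  ]
scene place_back [0.6443 0.0808 0.05  ]
scene place_front [0.5646 0.0793 0.05  ]
br [0.6831     0.05079784]
fr [0.5293959  0.04125595]
bl [0.67331028 0.20849426]
pb [0.64151064 0.09129877]
pf [0.56565667 0.08658978]
```

```bash
cat >> m.py <<'E'
print('----')
for n,f,C,v in [('top',ft,T,[(365,208),(665,85),(770,288),(462,420)]),('scene',fs,S,[(385,312),(632,405),(535,552),(270,440)])]:
    P=np.array([unproj(f,C(*q),.016)[:2] for q in v]); print(n,np.round(P,3).tolist(),P.mean(0),np.linalg.norm(np.roll(P,-1,0)-P,axis=1))
print('grip',[ (n,dark(f['color'],b,th)) for n,f,b,th in [('top',ft,(315,205,335,240),50),('scene',fs,(355,250,385,278),40)]])
# boss circles: crop px of boss/pin centre
for k,tt,ss in [('near',(487,335),(325,392)),('far',(614,142),(543,380))]: print(k,tri([(ft,T(*tt)),(fs,S(*ss))]))
print([(round(d['score'],2),np.round(d['position'],3).tolist(),np.round(proj(fs,d['position']))) for d in arm.look_for('housing2_mid','scene')])
print([(round(d['score'],2),np.round(d['position'],3).tolist()) for d in arm.look_for('housing2_mid','top')])
for n in ('top','scene'):print([(round(d['score'],2),np.round(d['position'],3).tolist()) for d in arm.look_for('housing2_pin_top',n)])
E
python3 m.py | sed -n '/----/,$p'
```

```text
----
top [[0.611, 0.013], [0.624, -0.197], [0.469, -0.205], [0.456, 0.006]] [ 0.54017447 -0.09588913] [0.21066541 0.15533897 0.21100702 0.15557569]
scene [[0.616, 0.003], [0.63, -0.201], [0.468, -0.217], [0.455, -0.007]] [ 0.54205199 -0.1052972 ] [0.20440117 0.16319927 0.21073625 0.16073589]
grip [('top', []), ('scene', [(131, [370.8, 263.7], [6.6, 24.3], [-0.63, 0.78], [6.0, 22.0], [363, 254, 16, 22])])]
near (array([ 0.49444361, -0.02579569,  0.04122381]), [[0.1, -0.3], [-0.4, 0.2]])
far (array([ 0.58852969, -0.14715949,  0.04276302]), [[0.2, -0.6], [-0.7, 0.5]])
[(0.89, [0.374, 0.057, 0.034], array([284., 291.])), (0.88, [0.659, -0.347, 0.032], array([473., 288.])), (0.82, [0.484, -0.039, 0.038], array([338., 280.])), (0.62, [0.284, -0.46, 0.035], array([446., 409.]))]
[(0.61, [0.287, -0.445, 0.034]), (0.59, [0.665, -0.337, 0.033]), (0.56, [0.489, -0.034, 0.038])]
[]
[]
```

send_rows([
  [0.0918,0,0,0,0,0,-0.1208],
  [0.0918,0,0,0,0,0,-0.1208],
  [0.0918,0,0,0,0,0,-0.1208],
  [0.0918,0,0,0,0,0,-0.1208],
  [0.0918,0,0,0,0,0,-0.1208],
])

```text
time_s: 22.63
tool_pos: [0.3709, 0.2818, 0.2317]
orientation: [1.038, -2.965, 0.0]
contact_force: [0.7, -0.0, 0.9]
opening: 0.999
```

send_rows([
  [0.0918,0,0,0,0,0,-0.1208],
  [0.0918,0,0,0,0,0,-0.1208],
  [0.0918,0,0,0,0,0,-0.1208],
  [0.0918,0,0,0,0,0,-0.1208],
  [0.0918,0,0,0,0,0,-0.1208],
])

```text
time_s: 23.05
tool_pos: [0.3709, 0.2818, 0.2317]
orientation: [1.873, -2.522, 0.0]
contact_force: [0.6, 0.4, -0.3]
opening: 0.997
```

send_rows([
  [0.0918,0,0,0,0,0,-0.1208],
  [0.0918,0,0,0,0,0,-0.1208],
  [0.0918,0,0,0,0,0,-0.1208],
  [0.0918,0,0,0,0,0,0],
])

```text
time_s: 23.38
tool_pos: [0.3709, 0.2818, 0.2317]
orientation: [2.296, -2.144, 0.0]
contact_force: [0.0, 0.6, -0.1]
opening: 0.999
```

```bash
python3 - <<'E'
from h import *
go((.490,-.036,.15),1.633)
E
```

```text
t 23.38 p [0.3709 0.2818 0.2317] F [ 0.   0.6 -0.1] op 0.999
[[0.069, -0.998, -0.0], [-0.998, -0.069, -0.0], [0.0, 0.0, -1.0]] [-0.963  0.186  0.233  1.979 -0.051  0.982  2.505]
tool delta [ 0.3252 -0.097   0.0817] yaw now 1.6395 rz 0.0065
```

send_rows([
  [0.0918,0,0,0,0,0,0.1208],
  [0.0918,0,0,0,0,0,0.1208],
  [0.0918,0,0,0,0,0,0.1208],
  [0.0918,0,0,0,0,0,0.1208],
  [0.0918,0,0,0,0,0,0.1208],
])

```text
time_s: 23.8
tool_pos: [0.3708, 0.2819, 0.2317]
orientation: [1.532, -2.742, 0.0]
contact_force: [-0.4, -0.1, -0.2]
opening: 0.997
```

send_rows([
  [0.0918,0,0,0,0,0,0.1208],
  [0.0918,0,0,0,0,0,0.1208],
  [0.0918,0,0,0,0,0,0.1208],
  [0.0918,0,0,0,0,0,0.1208],
  [0.0918,0,0,0,0,0,0.1208],
])

```text
time_s: 24.22
tool_pos: [0.3708, 0.2819, 0.2317]
orientation: [0.648, -3.074, 0.0]
contact_force: [-0.2, 1.7, 1.0]
opening: 1.0
```

send_rows([
  [0.0918,0,0,0,0,0,0.1208],
  [0.0918,0,0,0,0,0,0.1208],
  [0.0918,0,0,0,0,0,0.1208],
  [0.0918,0,0,0,0,0,0.1208],
  [0.0918,0,0,0,0,0,0.1208],
])

```text
time_s: 24.63
tool_pos: [0.3708, 0.2819, 0.2318]
orientation: [-0.296, -3.128, 0.0]
contact_force: [-0.0, 0.2, 0.0]
opening: 1.004
```

send_rows([
  [0.0918,0,0,0,0,0,0.1208],
  [0.0918,0,0,0,0,0,0.1208],
  [0.0918,0,0,0,0,0,0.1208],
  [0.0918,0,0,0,0,0,0.1208],
  [0.0918,0,0,0,0,0,0.1208],
])

```text
time_s: 25.05
tool_pos: [0.3708, 0.282, 0.2318]
orientation: [-1.213, -2.898, -0.0]
contact_force: [1.1, -0.5, -0.1]
opening: 1.0
```

send_rows([
  [0.0918,0,0,0,0,0,0.1208],
  [0.0918,0,0,0,0,0,0.1208],
  [0.0918,0,0,0,0,0,0.1208],
  [0.0918,0,0,0,0,0,0.1208],
  [0.0918,0,0,0,0,0,0.1208],
])

```text
time_s: 25.47
tool_pos: [0.3708, 0.282, 0.2318]
orientation: [-2.02, -2.406, -0.0]
contact_force: [0.3, -0.5, -0.0]
opening: 1.0
```

send_rows([
  [0.0918,0,0,0,0,0,0.1208],
  [0.0918,0,0,0,0,0,0.0065],
])

```text
time_s: 25.63
tool_pos: [0.3708, 0.2821, 0.2317]
orientation: [2.168, 2.274, -0.0]
contact_force: [0.1, 0.5, 0.2]
opening: 1.0
```

```bash
python3 - <<'E'
from h import *
go((.490,-.036,.15),-1.509)
E
```

```text
t 25.63 p [0.3708 0.2821 0.2317] F [0.1 0.5 0.2] op 1.0
[[-0.048, 0.999, 0.0], [0.999, 0.048, -0.0], [-0.0, 0.0, -1.0]] [-1.378  0.21   0.738  2.007 -0.169  0.985 -0.509]
tool delta [-0.3234  0.1039  0.0818] yaw now -1.523 rz -0.0140
```

send_rows([
  [0.0918,-0.036,0.0115,0,0,0,-0.014],
  [0.0918,-0.036,0.0115,0,0,0,0],
  [0.0918,-0.036,0.0115,0,0,0,0],
  [0.0918,-0.036,0.0115,0,0,0,0],
  [0.0918,-0.036,0.0115,0,0,0,0],
])

```text
time_s: 26.05
tool_pos: [0.4408, 0.1049, 0.232]
orientation: [-2.138, -2.301, -0.001]
contact_force: [0.5, 0.6, 0.2]
opening: 0.999
```

send_rows([
  [0.0918,-0.036,0.0115,0.02,0,0,0],
  [0.0918,-0.036,0.0115,0.02,0,0,0],
  [0.0918,-0.036,0.0115,0.02,0,0,0],
  [0.0918,-0.035,0.0115,0.02,0,0,0],
  [0.0918,0,0,0,0,0,0],
])

```text
time_s: 26.47
tool_pos: [0.4956, -0.0391, 0.1512]
orientation: [2.15, 2.287, -0.007]
contact_force: [-0.3, 0.6, 0.9]
opening: 1.0
```

```bash
python3 - <<'E'
from h import *
go((.490,-.036,.041),-1.509)
E
```

```text
t 26.47 p [ 0.4956 -0.0391  0.1512] F [-0.3  0.6  0.9] op 1.0
[[-0.062, 0.998, -0.001], [0.998, 0.062, -0.005], [-0.005, -0.001, -1.0]] [-0.618  0.412  0.784  2.039 -0.383  0.84   0.446]
tool delta [ 0.0039 -0.0052  0.1102] yaw now -1.5092 rz -0.0002
```

send_rows([
  [0.0918,0.002,-0.003,0.03,0,0,0],
  [0.0918,0,0,0.03,0,0,0],
  [0.0918,0,0,0.025,0,0,0],
  [0.0918,0,0,0.015,0,0,0],
  [0.0918,0,0,0.01,0,0,0],
])

```text
time_s: 26.88
tool_pos: [0.4914, -0.0281, 0.0417]
orientation: [-2.138, -2.299, 0.003]
contact_force: [-0.0, -1.0, 0.2]
opening: 1.001
```

send_rows([
  [0.0,0,0,0,0,0,0],
  [0.0,0,0,0,0,0,0],
  [0.0,0,0,0,0,0,0],
  [0.0,0,0,0,0,0,0],
  [0.0,0,0,0,0,0,0],
], grip_force=25)

```text
time_s: 27.3
tool_pos: [0.493, -0.0278, 0.0443]
orientation: [2.139, 2.3, 0.002]
contact_force: [0.7, -0.3, -0.1]
opening: 0.689
```

send_rows([
  [0.0,0,0,0,0,0,0],
  [0.0,0,0,0,0,0,0],
  [0.0,0,0,0,0,0,0],
  [0.0,0,0,0,0,0,0],
  [0.0,0,0,0,0,0,0],
])

```text
time_s: 27.72
tool_pos: [0.493, -0.028, 0.0437]
orientation: [2.139, 2.3, 0.001]
contact_force: [0.7, -0.0, 4.7]
opening: 0.436
```

send_rows([
  [0.0,0,0,0,0,0,0],
  [0.0,0,0,0,0,0,0],
  [0.0,0,0,0,0,0,0],
])

```text
time_s: 27.97
tool_pos: [0.4929, -0.028, 0.0437]
orientation: [2.14, 2.299, 0.001]
contact_force: [0.1, 0.8, 6.3]
opening: 0.435
```

```bash
python3 - <<'E'
from h import *
go((.490,-.036,.041),-1.509)
f=arm.grab_frame('scene'); cv2.imwrite('pics/c9.png',cv2.resize(f['color'][190:330,290:460,::-1],(720,593)))
E
```

```text
t 27.97 p [ 0.4929 -0.028   0.0437] F [0.1 0.8 6.3] op 0.435
[[-0.072, 0.997, 0.001], [0.997, 0.072, 0.0], [0.0, 0.001, -1.0]] [-0.494  0.571  0.611  2.13  -0.576  0.606  0.6  ]
tool delta [-0.0077 -0.0035  0.0027] yaw now -1.4989 rz 0.0101
```

View pics/c9.png

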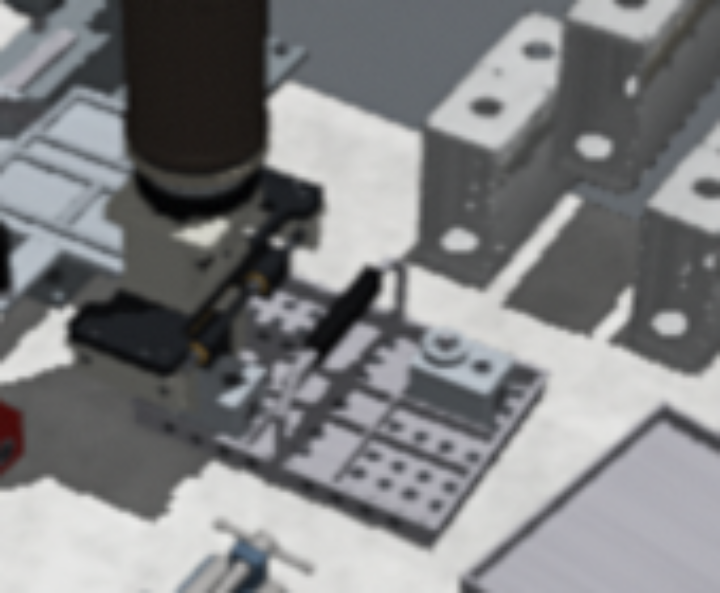

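send_rows([
  [0.0,0,0,-0.01,0,0,0],
  [0.0,0,0,-0.02,0,0,0],
  [0.0,0,0,-0.03,0,0,0],
  [0.0,0,0,-0.03,0,0,0.01],
  [0.0,0,0,-0.01,0,0,0],
])

```text
time_s: 28.43
tool_pos: [0.4931, -0.0288, 0.1467]
orientation: [2.152, 2.286, 0.003]
contact_force: [0.8, 0.6, -1.2]
opening: 0.434
```

send_rows([
  [0.0,0,0,0,0,0,0],
  [0.0,0,0,0,0,0,0],
])

```text
time_s: 28.6
tool_pos: [0.4921, -0.0276, 0.1433]
orientation: [-2.15, -2.29, -0.001]
contact_force: [0.5, 0.5, -2.1]
opening: 0.43
```

```bash
python3 - <<'E'
from h import *
import pickle
go((.642,.098,.120),-1.509)
fs=arm.grab_frame('scene');ft=arm.grab_frame('top');pickle.dump((fs,ft),open('f2.pkl','wb'))
a=cv2.resize(fs['color'][230:310,300:380,::-1],(500,500),interpolation=cv2.INTER_CUBIC);cv2.imwrite('pics/c10.png',a)
for c in('scene','top'):print([(round(d['score'],2),np.round(d['position'],3).tolist()) for d in arm.look_for('housing2_mid',c)])
E
```

```text
t 28.6 p [ 0.4921 -0.0276  0.1433] F [ 0.5  0.5 -2.1] op 0.43
[[-0.063, 0.998, 0.0], [0.998, 0.063, 0.001], [0.001, 0.0, -1.0]] [-0.635  0.417  0.78   2.058 -0.402  0.82   0.445]
tool delta [0.1159 0.1575 0.0234] yaw now -1.508 rz 0.0010
[(0.98, [0.658, -0.346, 0.033]), (0.81, [0.282, -0.461, 0.034]), (0.79, [0.374, 0.055, 0.031]), (0.74, [0.481, -0.049, 0.129]), (0.34, [0.54, 0.153, 0.047])]
[(0.79, [0.664, -0.337, 0.036]), (0.49, [0.286, -0.448, 0.038])]
```

View pics/c10.png

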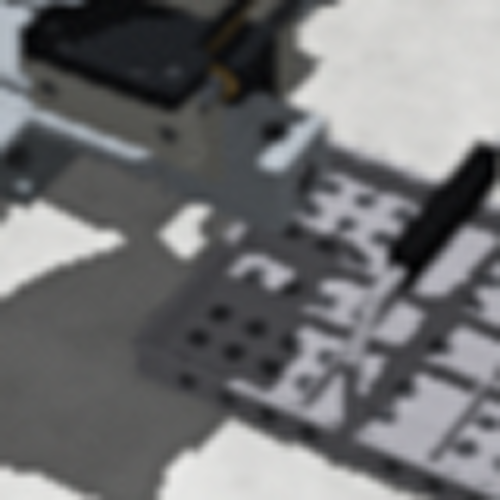

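```bash
python3 - <<'E'
from h import *
import pickle
fs,ft=pickle.load(open('f2.pkl','rb'))
C=lambda u,v:(300+u/6.25,230+v/6.25)
for q,z in [((285,226),.1026),((287,170),.1386),((326,124),.1386),((322,170),.1026)]: print(q,np.round(unproj(fs,C(*q),z),4))
a=.063;R=np.array([[np.cos(a),-np.sin(a)],[np.sin(a),np.cos(a)]])
for off in (-.004,-.008,-.012):
    print(off,[np.round((proj(fs,[*(np.array([.4921,-.0276])+R@[sx,off-.028]),z])-[300,230])*6.25).tolist() for sx,z in [(-.02,.1026),(-.02,.1386),(.02,.1386),(.02,.1026)]])
E
```

```text
(285, 226) [ 0.4802 -0.0657  0.1026]
(287, 170) [ 0.4753 -0.0702  0.1386]
(326, 124) [ 0.5074 -0.0673  0.1386]
(322, 170) [ 0.5173 -0.0588  0.1026]
-0.004 [[267.0, 230.0], [266.0, 163.0], [317.0, 107.0], [317.0, 174.0]]
-0.008 [[275.0, 233.0], [275.0, 166.0], [325.0, 110.0], [325.0, 177.0]]
-0.012 [[284.0, 237.0], [283.0, 170.0], [334.0, 114.0], [333.0, 180.0]]
```

send_rows([
  [0.0,0.015,0.02,0,0,0,0],
  [0.0,0.022,0.03,0,0,0,0],
  [0.0,0.022,0.03,0,0,0,0],
  [0.0,0.022,0.03,0,0,0,0],
  [0.0,0.022,0.03,0,0,0,0],
])

```text
time_s: 29.22
tool_pos: [0.6262, 0.0846, 0.1419]
orientation: [-2.151, -2.288, 0.002]
contact_force: [0.5, -1.1, -0.8]
opening: 0.435
```

send_rows([
  [0.0,0.014,0.0175,0,0,0,0],
  [0.0,0,0,0.015,0,0,0],
  [0.0,0,0,0.012,0,0,0],
  [0.0,0,0,0,0,0,0],
  [0.0,0,0,0,0,0,0],
])

```text
time_s: 29.63
tool_pos: [0.6407, 0.0972, 0.1149]
orientation: [-2.152, -2.286, 0.005]
contact_force: [-0.2, 0.1, -1.3]
opening: 0.434
```

```bash
python3 - <<'E'
from h import *
go((.6417,.099,.106),-1.509)
fs=arm.grab_frame('scene');a=cv2.resize(fs['color'][185:265,285:375,::-1],(675,600),interpolation=cv2.INTER_CUBIC);cv2.imwrite('pics/c11.png',a)
E
```

```text
t 29.63 p [0.6407 0.0972 0.1149] F [-0.2  0.1 -1.3] op 0.434
[[-0.06, 0.998, -0.004], [0.998, 0.06, -0.001], [-0.001, -0.004, -1.0]] [-0.672  0.684  0.701  1.69  -0.518  0.965  0.283]
tool delta [0.0017 0.0012 0.0089] yaw now -1.5105 rz -0.0015
```

View pics/c11.png

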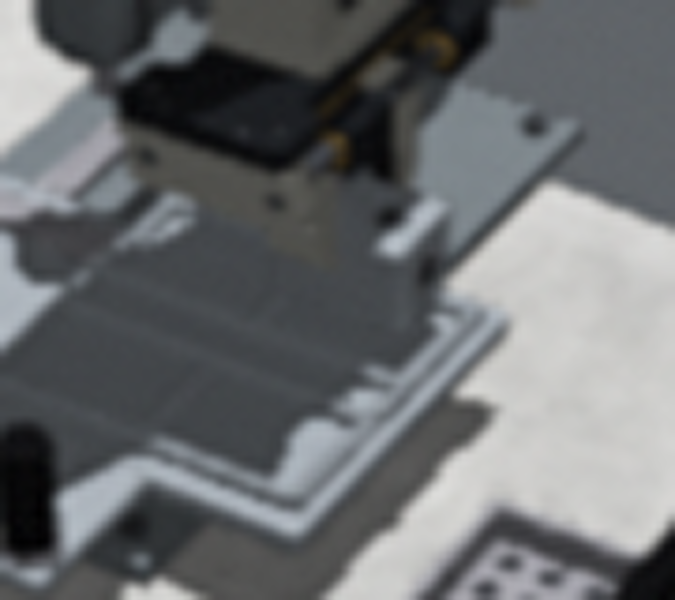

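```bash
python3 - <<'E'
from h import *
fs=arm.grab_frame('scene')
C=lambda u,v:(285+u/7.5,185+v/7.5)
h=unproj(fs,C(405,335),.0742);t=unproj(fs,C(388,252),.1102);fr=unproj(fs,C(300,522),.05);br=unproj(fs,C(507,318),.05)
print(h,t,fr,br); a=.062;R=np.array([[np.cos(a),-np.sin(a)],[np.sin(a),np.cos(a)]])
print(R.T@(h-fr)[:2],R.T@(t-fr)[:2],R.T@(br-fr)[:2])
E
```

```text
[0.62181092 0.05376905 0.0742    ] [0.62184682 0.06093509 0.1102    ] [0.53556718 0.04060778 0.05      ] [0.67711391 0.04488061 0.05      ]
[0.08689351 0.00779229] [0.08737335 0.01494235] [ 0.14153952 -0.00450565]
```

send_rows([
  [0.0,0.0015,0.001,0,0,0,0],
  [0.0,0,0,0.008,0,0,0],
  [0.0,0,0,0.006,0,0,0],
  [0.0,0,0,0.004,0,0,0],
  [0.0,0,0,0,0,0,0],
])

```text
time_s: 30.15
tool_pos: [0.6424, 0.1001, 0.0971]
orientation: [-2.151, -2.288, 0.002]
contact_force: [-0.3, -0.6, -0.7]
opening: 0.434
```

send_rows([
  [0.0,0,0,0.002,0,0,0],
  [0.0,0,0,0.002,0,0,0],
  [0.0,0,0,0,0,0,0],
])

```text
time_s: 30.4
tool_pos: [0.6431, 0.1, 0.0941]
orientation: [-2.151, -2.289, 0.0]
contact_force: [-1.0, 0.5, -1.3]
opening: 0.437
```

send_rows([
  [0.0,0,0,0.001,0,0,0],
  [0.0,0,0,0.001,0,0,0],
  [0.0,0,0,0,0,0,0],
])

```text
time_s: 30.65
tool_pos: [0.6431, 0.1, 0.0923]
orientation: [-2.151, -2.289, 0.0]
contact_force: [0.2, 0.2, -0.8]
opening: 0.431
```

send_rows([
  [0.0,0,0,0.001,0,0,0],
  [0.0,0,0,0.001,0,0,0],
  [0.0,0,0,0,0,0,0],
])

```text
time_s: 30.9
tool_pos: [0.6435, 0.1001, 0.0908]
orientation: [2.151, 2.289, 0.001]
contact_force: [0.1, 0.4, 1.6]
opening: 0.436
```

send_rows([
  [0.0918,0,0,0,0,0,0],
  [0.0918,0,0,0,0,0,0],
  [0.0918,0,0,0,0,0,0],
  [0.0918,0,0,0,0,0,0],
  [0.0918,0,0,0,0,0,0],
])

```text
time_s: 31.32
tool_pos: [0.6432, 0.1, 0.0903]
orientation: [-2.152, -2.289, 0.0]
contact_force: [0.7, -0.1, 0.1]
opening: 0.746
```

send_rows([
  [0.0918,0,0,-0.01,0,0,0],
  [0.0918,0,0,-0.03,0,0,0],
  [0.0918,0,0,-0.04,0,0,0],
  [0.0918,0,0,-0.02,0,0,0],
  [0.0918,0,0,0,0,0,0],
])

```text
time_s: 31.73
tool_pos: [0.646, 0.0994, 0.1965]
orientation: [2.149, 2.285, 0.01]
contact_force: [0.7, -0.6, -0.4]
opening: 0.996
```

```bash
python3 - <<'E'
from h import *
go((.589,-.158,.19),-1.509)
E
```

```text
t 31.73 p [0.646  0.0994 0.1965] F [ 0.7 -0.6 -0.4] op 0.996
[[-0.061, 0.998, 0.008], [0.998, 0.061, 0.001], [0.001, 0.008, -1.0]] [-0.707  0.604  0.758  1.609 -0.454  1.104  0.229]
tool delta [-0.2534 -0.0727  0.0057] yaw now -1.5093 rz -0.0003
```

send_rows([
  [0.0918,-0.032,-0.0088,0,0,0,0],
  [0.0918,-0.032,-0.0088,0,0,0,0],
  [0.0918,-0.032,-0.0088,0,0,0,0],
  [0.0918,-0.032,-0.0088,0,0,0,0],
  [0.0918,-0.032,-0.0088,0,0,0,0],
])

```text
time_s: 32.15
tool_pos: [0.6085, -0.0637, 0.1907]
orientation: [-2.151, -2.289, -0.0]
contact_force: [0.6, 0.7, 1.2]
opening: 1.002
```

send_rows([
  [0.0918,-0.032,-0.0088,0,0,0,0],
  [0.0918,-0.032,-0.0088,0,0,0,0],
  [0.0918,-0.031,-0.0088,0,0,0,0],
  [0.0918,0,0,0.04,0,0,0],
  [0.0918,0,0,0,0,0,0],
])

```text
time_s: 32.57
tool_pos: [0.5855, -0.1605, 0.1466]
orientation: [-2.153, -2.282, 0.005]
contact_force: [-1.3, 1.3, -1.0]
opening: 1.001
```

send_rows([
  [0.0918,0,0,0,0,0,0],
  [0.0918,0,0,0,0,0,0],
  [0.0918,0,0,0,0,0,0],
])

```text
time_s: 32.82
tool_pos: [0.5898, -0.1581, 0.1518]
orientation: [2.149, 2.29, 0.002]
contact_force: [-0.3, 0.3, -0.1]
opening: 1.0
```

```bash
python3 - <<'E'
from h import *
go((.588,-.159,.042),-1.509)
for c in('scene','top'):
    f=arm.grab_frame(c)
    print([(round(d['score'],2),np.round(d['position'],3).tolist(),np.round(proj(f,d['position'])).tolist()) for d in arm.look_for('housing2_mid',c)])
    if c=='scene': cv2.imwrite('pics/c12.png',cv2.resize(f['color'][185:335,280:460,::-1],(720,600),interpolation=cv2.INTER_CUBIC))
E
```

```text
t 32.82 p [ 0.5898 -0.1581  0.1518] F [-0.3  0.3 -0.1] op 1.0
[[-0.064, 0.998, 0.002], [0.998, 0.064, -0.0], [-0.0, 0.002, -1.0]] [-0.309  0.584  0.733  1.763 -0.463  0.973  0.672]
tool delta [-0.0007 -0.0021  0.1098] yaw now -1.5072 rz 0.0018
[(0.92, [0.661, -0.344, 0.032], [472.0, 288.0]), (0.68, [0.286, -0.461, 0.034], [446.0, 409.0]), (0.66, [0.632, 0.09, 0.083], [331.0, 221.0]), (0.57, [0.374, 0.056, 0.032], [284.0, 292.0])]
[(0.8, [0.664, -0.337, 0.035], [372.0, 182.0]), (0.5, [0.375, 0.067, 0.04], [297.0, 288.0]), (0.43, [0.632, 0.106, 0.086], [261.0, 222.0]), (0.22, [0.584, 0.149, 0.053], [254.0, 242.0])]
```

View pics/c12.png

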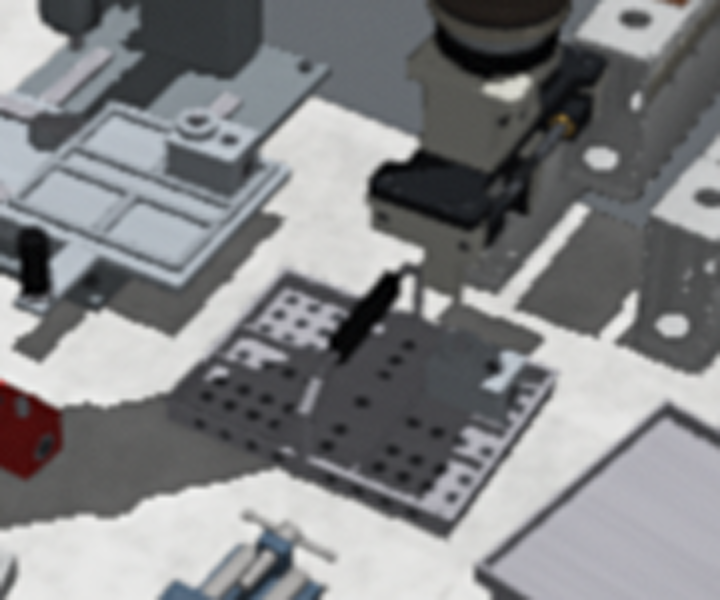

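send_rows([
  [0.0918,0,-0.002,0.03,0,0,0],
  [0.0918,0,0,0.03,0,0,0],
  [0.0918,0,0,0.025,0,0,0],
  [0.0918,0,0,0.015,0,0,0],
  [0.0918,0,0,0.009,0,0,0],
])

```text
time_s: 33.43
tool_pos: [0.586, -0.1583, 0.0397]
orientation: [-2.149, -2.288, 0.002]
contact_force: [0.3, -0.1, -0.3]
opening: 0.999
```

send_rows([
  [0.0,0,0,0,0,0,0],
  [0.0,0,0,0,0,0,0],
  [0.0,0,0,0,0,0,0],
  [0.0,0,0,0,0,0,0],
  [0.0,0,0,0,0,0,0],
], grip_force=25)

```text
time_s: 33.85
tool_pos: [0.5874, -0.1591, 0.0424]
orientation: [2.15, 2.288, 0.002]
contact_force: [-0.4, -0.3, -0.3]
opening: 0.686
```

send_rows([
  [0.0,0,0,0,0,0,0],
  [0.0,0,0,0,0,0,0],
  [0.0,0,0,0,0,0,0],
  [0.0,0,0,0,0,0,0],
  [0.0,0,0,0,0,0,0],
])

```text
time_s: 34.27
tool_pos: [0.5875, -0.159, 0.0418]
orientation: [2.151, 2.289, 0.001]
contact_force: [2.3, 0.5, 2.8]
opening: 0.432
```

send_rows([
  [0.0,0,0,0,0,0,0],
  [0.0,0,0,0,0,0,0],
  [0.0,0,0,0,0,0,0],
])

```text
time_s: 34.52
tool_pos: [0.5875, -0.159, 0.0418]
orientation: [2.151, 2.289, 0.001]
contact_force: [3.8, 0.3, 4.8]
opening: 0.431
```

send_rows([
  [0.0,0,0,-0.01,0,0,0],
  [0.0,0,0,-0.02,0,0,0],
  [0.0,0,0,-0.03,0,0,0],
  [0.0,0,0,-0.03,0,0,0],
  [0.0,0,0,-0.01,0,0,0],
])

```text
time_s: 34.93
tool_pos: [0.587, -0.1601, 0.1451]
orientation: [2.151, 2.286, 0.001]
contact_force: [1.8, -0.0, -1.0]
opening: 0.43
```

send_rows([
  [0.0,0,0,0,0,0,0],
  [0.0,0,0,0,0,0,0],
])

```text
time_s: 35.1
tool_pos: [0.5861, -0.1586, 0.141]
orientation: [-2.151, -2.289, 0.0]
contact_force: [-1.1, -0.4, -2.2]
opening: 0.437
```

```bash
python3 - <<'E'
from h import *
s,R=st(); p=s['tool_pos']
f=arm.grab_frame('scene'); x=proj(f,[p[0],p[1]-.02,p[2]-.02]).astype(int); x0,y0=x-[40,40]; print('crop origin',x0,y0)
a=.063;Q=np.array([[np.cos(a),-np.sin(a)],[np.sin(a),np.cos(a)]]); zb=p[2]-.0407; im=cv2.resize(f['color'][y0:y0+80,x0:x0+80,::-1],(600,600),interpolation=cv2.INTER_CUBIC)
for off,col in ((0,(0,255,0)),(-.008,(0,0,255))):
    P=np.array([(proj(f,[*(p[:2]+Q@[sx,off-.028]),z])-[x0,y0])*7.5 for sx,z in [(-.02,zb),(-.02,zb+.036),(.02,zb+.036),(.02,zb)]]); cv2.polylines(im,[P.astype(int)],True,col,1)
cv2.imwrite('pics/c13.png',im)
for c in('scene','top'):
    print([(round(d['score'],2),np.round(d['position'],3).tolist()) for d in arm.look_for('housing2_mid',c)])
E
```

```text
t 35.1 p [ 0.5861 -0.1586  0.141 ] F [-1.1 -0.4 -2.2] op 0.437
[[-0.062, 0.998, -0.001], [0.998, 0.062, 0.001], [0.001, -0.001, -1.0]] [-0.304  0.593  0.727  1.78  -0.474  0.952  0.683]
crop origin 365 214
[(0.94, [0.286, -0.462, 0.034]), (0.92, [0.376, 0.059, 0.034]), (0.9, [0.632, 0.09, 0.082]), (0.65, [0.658, -0.348, 0.033])]
[(0.8, [0.664, -0.337, 0.035]), (0.5, [0.375, 0.067, 0.04]), (0.43, [0.632, 0.106, 0.086]), (0.22, [0.584, 0.149, 0.053])]
```

View pics/c13.png

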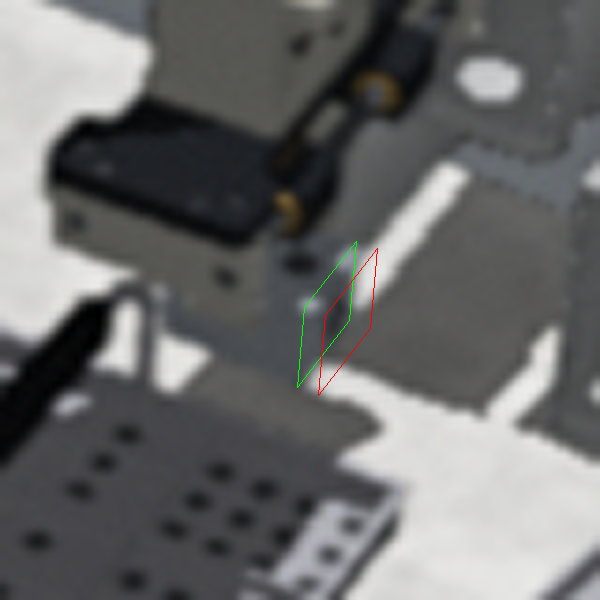

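send_rows([
  [0.0,0,0,-0.02,0,0,0],
  [0.0,0.02,0,0,0,0,0],
  [0.0,0.03,0,0,0,0,0],
  [0.0,0.035,-0.001,0,0,0,0],
  [0.0,0.035,-0.001,0,0,0,0],
])

```text
time_s: 35.67
tool_pos: [0.5763, -0.0386, 0.1601]
orientation: [-2.153, -2.286, 0.003]
contact_force: [1.2, -0.1, -2.6]
opening: 0.431
```

send_rows([
  [0.0,0.035,-0.001,0,0,0,0],
  [0.0,0.035,-0.001,0,0,0,0],
  [0.0,0.03,0,0,0,0,0],
  [0.0,0.02,0,0.02,0,0,0],
  [0.0,0.009,0,0.02,0,0,0],
])

```text
time_s: 36.08
tool_pos: [0.5669, 0.0939, 0.1201]
orientation: [-2.145, -2.294, -0.001]
contact_force: [-0.1, 0.7, -2.3]
opening: 0.433
```

send_rows([
  [0.0,0,0,0,0,0,0],
  [0.0,0,0,0,0,0,0],
  [0.0,0,0,0,0,0,0],
])

```text
time_s: 36.33
tool_pos: [0.5675, 0.0875, 0.1217]
orientation: [2.153, 2.287, -0.002]
contact_force: [0.1, 0.6, -1.4]
opening: 0.433
```

```bash
python3 - <<'E'
from h import *
go((.5663,.0897,.0888),-1.509)
E
```

```text
t 36.33 p [0.5675 0.0875 0.1217] F [ 0.1  0.6 -1.4] op 0.433
[[-0.06, 0.998, -0.0], [0.998, 0.06, -0.001], [-0.001, -0.0, -1.0]] [-0.747  0.572  0.731  1.881 -0.488  0.876  0.288]
tool delta [ 0.0023 -0.001   0.0329] yaw now -1.5107 rz -0.0017
```

send_rows([
  [0.0,0.0022,-0.001,0.01,0,0,0],
  [0.0,0,0,0.008,0,0,0],
  [0.0,0,0,0.006,0,0,0],
  [0.0,0,0,0.002,0,0,0],
  [0.0,0,0,0,0,0,0],
])

```text
time_s: 36.75
tool_pos: [0.5658, 0.091, 0.0947]
orientation: [-2.152, -2.288, 0.002]
contact_force: [0.7, 0.3, -2.0]
opening: 0.438
```

send_rows([
  [0.0,0,0,0.002,0,0,0],
  [0.0,0,0,0.002,0,0,0],
  [0.0,0,0,0,0,0,0],
])

```text
time_s: 37.0
tool_pos: [0.5668, 0.0909, 0.0917]
orientation: [2.151, 2.288, 0.001]
contact_force: [0.9, -1.9, 0.1]
opening: 0.429
```

send_rows([
  [0.0,0,0,0.001,0,0,0],
  [0.0,0,0,0.001,0,0,0],
  [0.0,0,0,0,0,0,0],
])

```text
time_s: 37.25
tool_pos: [0.5662, 0.0913, 0.0892]
orientation: [2.152, 2.289, -0.0]
contact_force: [-0.0, -1.6, -2.0]
opening: 0.433
```

send_rows([
  [0.0,0,0,0.001,0,0,0],
  [0.0,0,0,0,0,0,0],
])

```text
time_s: 37.42
tool_pos: [0.5664, 0.0914, 0.0887]
orientation: [2.151, 2.289, 0.001]
contact_force: [-0.3, -1.7, 3.9]
opening: 0.432
```

send_rows([
  [0.0,-0.002,-0.001,-0.0008,0,0,0],
  [0.0,-0.001,-0.001,0,0,0,0],
  [0.0,0,0,0,0,0,0],
])

```text
time_s: 37.67
tool_pos: [0.5643, 0.0886, 0.0892]
orientation: [-2.151, -2.289, -0.001]
contact_force: [0.9, 0.4, -0.3]
opening: 0.432
```

send_rows([
  [0.0,-0.001,-0.001,0,0,0,0],
  [0.0,-0.001,0,0,0,0,0],
  [0.0,0,0,0,0,0,0],
])

```text
time_s: 37.92
tool_pos: [0.5642, 0.0865, 0.0894]
orientation: [2.151, 2.289, 0.002]
contact_force: [5.0, 2.9, -2.8]
opening: 0.431
```

send_rows([
  [0.0,-0.001,-0.001,0,0,0,0],
  [0.0,0,0,0,0,0,0],
])

```text
time_s: 38.08
tool_pos: [0.5642, 0.0859, 0.0897]
orientation: [2.15, 2.288, 0.004]
contact_force: [7.1, 3.2, -3.3]
opening: 0.429
```

send_rows([
  [0.0,-0.001,-0.001,0,0,0,0],
  [0.0,0,0,0,0,0,0],
])

```text
time_s: 38.25
tool_pos: [0.5641, 0.0853, 0.0899]
orientation: [2.149, 2.288, 0.007]
contact_force: [8.6, 4.3, -4.0]
opening: 0.432
```

send_rows([
  [0.0,-0.001,-0.001,0,0,0,0],
  [0.0,0,0,0,0,0,0],
])

```text
time_s: 38.42
tool_pos: [0.564, 0.0848, 0.0902]
orientation: [2.148, 2.288, 0.009]
contact_force: [10.3, 5.6, -4.6]
opening: 0.433
```

send_rows([
  [0.0,0.0015,0.003,0,0,0,0],
  [0.0,0,0,0,0,0,0],
])

```text
time_s: 38.58
tool_pos: [0.5643, 0.0851, 0.0894]
orientation: [2.151, 2.289, 0.001]
contact_force: [4.1, 2.7, -0.5]
opening: 0.434
```

send_rows([
  [0.056,0,0,0,0,0,0],
  [0.056,0,0,0,0,0,0],
  [0.056,0,0,0,0,0,0],
  [0.056,0,0,0,0,0,0],
  [0.056,0,0,0,0,0,0],
])

```text
time_s: 39.0
tool_pos: [0.5631, 0.0845, 0.089]
orientation: [-2.151, -2.289, 0.001]
contact_force: [-0.7, -1.0, 0.6]
opening: 0.608
```

send_rows([
  [0.056,0,0,-0.01,0,0,0],
  [0.056,0,0,-0.03,0,0,0],
  [0.056,0,0,-0.03,0,0,0],
  [0.056,0,0,0,0,0,0],
  [0.056,0,0,0,0,0,0],
])

```text
time_s: 39.42
tool_pos: [0.5647, 0.0848, 0.1614]
orientation: [2.15, 2.288, 0.005]
contact_force: [0.2, 0.7, -0.1]
opening: 0.614
```

```bash
python3 - <<'E'
from h import *
go((.6435,.092,.0905),-1.509)
E
```

```text
t 39.42 p [0.5647 0.0848 0.1614] F [ 0.2  0.7 -0.1] op 0.614
[[-0.062, 0.998, 0.003], [0.998, 0.062, 0.001], [0.001, 0.004, -1.0]] [-0.777  0.516  0.772  1.857 -0.441  0.943  0.257]
tool delta [0.0022 0.0788 0.0711] yaw now -1.5088 rz 0.0002
```

send_rows([
  [0.056,0.001,0.025,0,0,0,0],
  [0.056,0.001,0.03,0,0,0,0],
  [0.056,0,0.024,0,0,0,0],
  [0.056,0,0,0.025,0,0,0],
  [0.056,0,0,0.02,0,0,0],
])

```text
time_s: 39.83
tool_pos: [0.6435, 0.0916, 0.113]
orientation: [2.151, 2.289, 0.001]
contact_force: [-1.6, 0.2, -0.4]
opening: 0.615
```

send_rows([
  [0.056,0,0,0.015,0,0,0],
  [0.056,0,0,0.01,0,0,0],
  [0.0,0,0,0,0,0,0],
  [0.0,0,0,0,0,0,0],
  [0.0,0,0,0,0,0,0],
])

```text
time_s: 40.25
tool_pos: [0.6428, 0.0915, 0.09]
orientation: [2.151, 2.289, 0.001]
contact_force: [1.2, 0.4, -0.1]
opening: 0.443
```

send_rows([
  [0.0,0,0,0,0,0,0],
  [0.0,0,0,0,0,0,0],
  [0.0,0,0,0,0,0,0],
])

```text
time_s: 40.5
tool_pos: [0.6427, 0.0918, 0.0901]
orientation: [2.151, 2.289, 0.002]
contact_force: [-0.5, 1.0, 3.1]
opening: 0.435
```

send_rows([
  [0.0,-0.001,-0.001,0,0,0,0],
  [0.0,-0.001,-0.001,0,0,0,0],
  [0.0,0,0,0,0,0,0],
])

```text
time_s: 40.75
tool_pos: [0.6412, 0.0899, 0.09]
orientation: [2.151, 2.289, 0.003]
contact_force: [1.9, 1.8, 5.6]
opening: 0.429
```

send_rows([
  [0.0,-0.001,-0.001,0,0,0,0],
  [0.0,-0.001,-0.001,0,0,0,0],
  [0.0,0,0,0,0,0,0],
])

```text
time_s: 41.0
tool_pos: [0.6403, 0.0887, 0.0901]
orientation: [2.15, 2.289, 0.006]
contact_force: [4.6, 5.0, 3.3]
opening: 0.434
```

send_rows([
  [0.0,-0.001,-0.001,0,0,0,0],
  [0.0,0,0,0,0,0,0],
])

```text
time_s: 41.17
tool_pos: [0.6402, 0.0883, 0.0902]
orientation: [2.149, 2.288, 0.009]
contact_force: [7.2, 6.2, 1.0]
opening: 0.43
```

send_rows([
  [0.0,0.0015,0.002,0,0,0,0],
  [0.0,0,0,0,0,0,0],
  [0.056,0,0,0,0,0,0],
  [0.056,0,0,0,0,0,0],
  [0.056,0,0,0,0,0,0],
])

```text
time_s: 41.58
tool_pos: [0.6388, 0.0876, 0.0888]
orientation: [-2.151, -2.288, 0.002]
contact_force: [-0.2, -0.2, -0.1]
opening: 0.587
```

send_rows([
  [0.056,0,0,0,0,0,0],
  [0.056,0,0,-0.01,0,0,0],
  [0.056,0,0,-0.03,0,0,0],
  [0.056,0,0,-0.03,0,0,0],
  [0.056,0,0,-0.03,0,0,0],
])

```text
time_s: 42.0
tool_pos: [0.6391, 0.0875, 0.1907]
orientation: [-2.152, -2.288, 0.002]
contact_force: [1.0, 1.6, 0.7]
opening: 0.609
```

send_rows([
  [0.056,0.01,-0.04,0,0,0,0],
  [0.056,0.01,-0.04,0,0,0,0],
  [0.056,0.01,-0.04,0,0,0,0],
  [0.056,0.01,-0.04,0,0,0,0],
  [0.056,0,-0.015,0,0,0,0],
])

```text
time_s: 42.42
tool_pos: [0.4567, 0.1181, 0.1886]
orientation: [-2.146, -2.288, 0.004]
contact_force: [0.3, -0.2, 0.4]
opening: 0.608
```

send_rows([
  [0.056,0,0,0,0,0,-0.1208],
  [0.056,0,0,0,0,0,-0.1208],
  [0.056,0,0,0,0,0,-0.1208],
  [0.056,0,0,0,0,0,-0.1208],
  [0.056,0,0,0,0,0,-0.1208],
])

```text
time_s: 42.83
tool_pos: [0.4624, 0.1169, 0.1899]
orientation: [1.365, 2.829, 0.001]
contact_force: [0.3, -0.1, -0.4]
opening: 0.611
```

send_rows([
  [0.056,0,0,0,0,0,-0.1208],
  [0.056,0,0,0,0,0,-0.1208],
  [0.056,0,0,0,0,0,-0.1208],
  [0.056,0,0,0,0,0,-0.1208],
  [0.056,0,0,0,0,0,-0.1208],
])

```text
time_s: 43.25
tool_pos: [0.4624, 0.1167, 0.1898]
orientation: [0.462, 3.107, 0.0]
contact_force: [0.7, 0.9, -1.1]
opening: 0.61
```

send_rows([
  [0.056,0,0,0,0,0,-0.1208],
  [0.056,0,0,0,0,0,-0.1208],
  [0.056,0,0,0,0,0,-0.1208],
  [0.056,0,0,0,0,0,0],
  [0.056,0,0,0,0,0,0],
])

```text
time_s: 43.67
tool_pos: [0.4625, 0.1167, 0.1897]
orientation: [-0.09, 3.14, 0.001]
contact_force: [-0.0, -0.1, -0.1]
opening: 0.611
```

```bash
python3 - <<'E'
from h import *
go((.4694,.1175,.082),.062)
E
```

```text
t 43.67 p [0.4625 0.1167 0.1897] F [-0.  -0.1 -0.1] op 0.611
[[-0.998, -0.057, 0.0], [-0.057, 0.998, 0.0], [-0.0, 0.0, -1.0]] [-0.746  0.266  0.479  2.026 -0.158  0.884  1.446]
tool delta [-0.0069  0.0004  0.1077] yaw now 0.0572 rz -0.0048
```

send_rows([
  [0.056,-0.007,0.0005,0,0,0,-0.005],
  [0.056,0,0,0.03,0,0,0],
  [0.056,0,0,0.03,0,0,0],
  [0.056,0,0,0.03,0,0,0],
  [0.056,0,0,0.0165,0,0,0],
])

```text
time_s: 44.08
tool_pos: [0.4687, 0.1177, 0.0802]
orientation: [0.1, -3.138, 0.002]
contact_force: [0.4, -0.8, -0.8]
opening: 0.609
```

send_rows([
  [0.0,0,0,0,0,0,0],
  [0.0,0,0,0,0,0,0],
  [0.0,0,0,0,0,0,0],
  [0.0,0,0,0,0,0,0],
  [0.0,0,0,0,0,0,0],
], grip_force=40)

```text
time_s: 44.5
tool_pos: [0.4703, 0.1184, 0.0839]
orientation: [-0.104, 3.138, 0.002]
contact_force: [-0.3, 0.9, 0.6]
opening: 0.296
```

send_rows([
  [0.0,0,0,0,0,0,0],
  [0.0,0,0,0,0,0,0],
  [0.0,0,0,0,0,0,0],
  [0.0,0,0,0,0,0,0],
  [0.0,0,0,0,0,0,0],
])

```text
time_s: 44.92
tool_pos: [0.4701, 0.1182, 0.0836]
orientation: [-0.104, 3.138, 0.001]
contact_force: [-1.2, -1.3, 7.5]
opening: 0.229
```

send_rows([
  [0.0,0.001,-0.001,0,0,0,0],
  [0.0,0.001,-0.001,0,0,0,0],
  [0.0,0,0,0,0,0,0],
])

```text
time_s: 45.17
tool_pos: [0.4701, 0.1172, 0.0837]
orientation: [-0.105, 3.134, 0.003]
contact_force: [6.6, 3.5, -1.5]
opening: 0.234
```

```bash
python3 - <<'E'
from h import *
go((.4694,.1175,.082),.062)
E
```

```text
t 45.17 p [0.4701 0.1172 0.0837] F [ 6.6  3.5 -1.5] op 0.234
[[-0.998, -0.067, 0.005], [-0.067, 0.998, 0.002], [-0.006, 0.002, -1.0]] [-0.659  0.44   0.401  2.116 -0.287  0.63   1.578]
tool delta [0.0007 0.0004 0.0017] yaw now 0.0672 rz 0.0052
```

send_rows([
  [0.0,-0.003,0.005,0,0,0,0.005],
  [0.0,-0.002,0.012,0,0,0,0],
  [0.0,-0.002,0.015,0,0,0,0],
  [0.0,-0.002,0.015,0,0,0,0],
  [0.0,-0.002,0.015,0,0,0,0],
])

```text
time_s: 45.58
tool_pos: [0.475, 0.1783, 0.0836]
orientation: [-0.095, 3.14, -0.0]
contact_force: [-2.7, -4.2, 12.7]
opening: 0.231
```

send_rows([
  [0.0,-0.001,0.015,0,0,0,0],
  [0.0,0,0.015,0,0,0,0],
  [0.0,0,0.012,0,0,0,0],
  [0.0,0,0.006,0,0,0,0],
  [0.0,0,0.003,0,0,0,0],
])

```text
time_s: 46.0
tool_pos: [0.4732, 0.2307, 0.0837]
orientation: [-0.099, 3.138, 0.002]
contact_force: [0.5, -2.3, 9.9]
opening: 0.232
```

send_rows([
  [0.0,0,0,0,0,0,0],
  [0.0,0,0,0,0,0,0],
  [0.0,0,0,0,0,0,0],
])

```text
time_s: 46.25
tool_pos: [0.4732, 0.2306, 0.0837]
orientation: [-0.098, 3.138, 0.003]
contact_force: [0.5, 1.8, 7.1]
opening: 0.233
```

```bash
python3 - <<'E'
from h import *
go((.4732,.2294,.0835),.062)
E
```

```text
t 46.25 p [0.4732 0.2306 0.0837] F [0.5 1.8 7.1] op 0.233
[[-0.998, -0.062, 0.002], [-0.062, 0.998, 0.002], [-0.002, 0.002, -1.0]] [-0.85   0.496  0.403  2.014 -0.3    0.685  1.376]
tool delta [ 0.0001 -0.0012  0.0002] yaw now 0.0624 rz 0.0004
```

send_rows([
  [0.0,0,-0.002,0,0,0,0],
  [0.0,0,0,0,0,0,0],
  [0.0,0,0,0,0,0,0],
])

```text
time_s: 46.5
tool_pos: [0.4734, 0.2282, 0.0837]
orientation: [-0.097, 3.138, 0.002]
contact_force: [1.0, 1.1, 8.1]
opening: 0.23
```

```bash
python3 - <<'E'
from h import *
go((.4732,.2294,.0835),.062)
f=arm.grab_frame('scene'); cv2.imwrite('pics/c14.png',cv2.resize(f['color'][170:240,265:345,::-1],(800,600),interpolation=cv2.INTER_CUBIC))
E
```

```text
t 46.5 p [0.4734 0.2282 0.0837] F [1.  1.1 8.1] op 0.23
[[-0.998, -0.062, 0.002], [-0.062, 0.998, 0.002], [-0.002, 0.001, -1.0]] [-0.847  0.495  0.403  2.016 -0.3    0.684  1.38 ]
tool delta [0.0001 0.0012 0.0002] yaw now 0.062 rz 0.0000
```

View pics/c14.png

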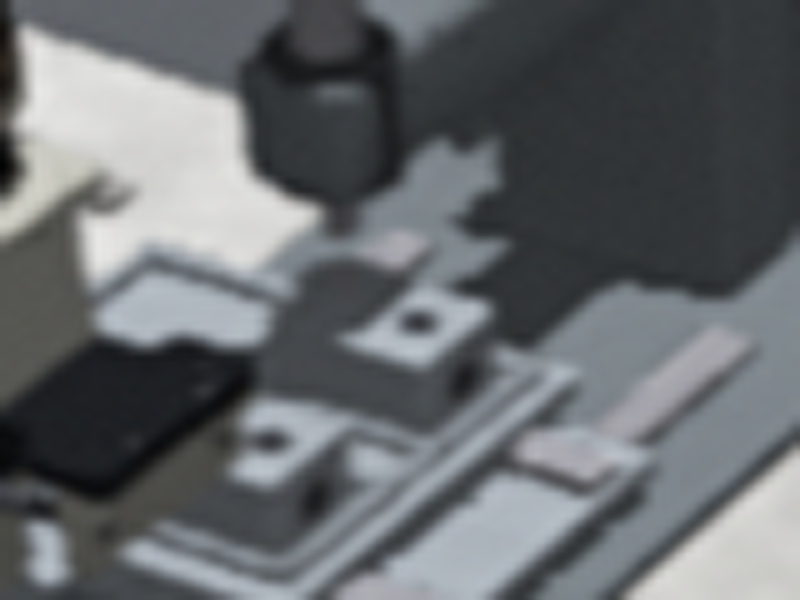

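send_rows([
  [0.0,0,0.001,0,0,0,0],
  [0.0,0,0,0,0,0,0],
  [0.0,0,0,0,0,0,0],
])

```text
time_s: 46.8
tool_pos: [0.4733, 0.2287, 0.0837]
orientation: [-0.097, 3.138, 0.001]
contact_force: [0.6, -0.6, 9.9]
opening: 0.231
```

send_rows([
  [0.056,0,0,0,0,0,0],
  [0.056,0,0,0,0,0,0],
  [0.056,0,0,0,0,0,0],
  [0.056,0,0,0,0,0,0],
  [0.056,0,0,0,0,0,0],
])

```text
time_s: 47.22
tool_pos: [0.4723, 0.2284, 0.0826]
orientation: [0.097, -3.14, 0.0]
contact_force: [0.4, -0.1, 1.0]
opening: 0.545
```

send_rows([
  [0.056,0,0,0,0,0,0],
  [0.056,0,0,-0.03,0,0,0],
  [0.056,0,0,-0.04,0,0,0],
  [0.056,0,0,-0.04,0,0,0],
  [0.056,0,0,-0.04,0,0,0],
])

```text
time_s: 47.63
tool_pos: [0.4721, 0.2279, 0.2342]
orientation: [0.096, -3.139, 0.001]
contact_force: [0.8, 0.3, 0.1]
opening: 0.611
```

send_rows([
  [0.0,0,0,-0.04,0,0,0],
  [0.0,0,0,-0.03,0,0,0],
  [0.0,-0.03,0,0,0,0,0],
  [0.0,-0.03,0,0,0,0,0],
  [0.0,-0.03,0,0,0,0,0],
])

```text
time_s: 48.05
tool_pos: [0.5633, 0.2346, 0.3038]
orientation: [-0.099, 3.139, 0.003]
contact_force: [-0.4, 0.7, -1.2]
opening: 0.292
```

send_rows([
  [0.0,-0.03,0,0,0,0,0],
  [0.0,-0.02,0,0,0,0,0],
  [0.0,0,0,0,0,0,0],
  [0.0,0,0,0,0,0,0],
  [0.0,0,0,0,0,0,0],
])

```text
time_s: 48.47
tool_pos: [0.6117, 0.2369, 0.3023]
orientation: [0.096, -3.139, 0.0]
contact_force: [-0.4, -0.7, -0.7]
opening: 0.001
```

```bash
python3 - <<'E'
from h import *
go((.642,.2127,.265),.062)
E
```

```text
t 48.47 p [0.6117 0.2369 0.3023] F [-0.4 -0.7 -0.7] op 0.001
[[-0.998, -0.061, -0.001], [-0.061, 0.998, -0.0], [0.001, -0.0, -1.0]] [-0.785  0.479  0.53   1.435 -0.244  1.294  1.394]
tool delta [-0.0288 -0.026   0.0373] yaw now 0.0614 rz -0.0006
```

send_rows([
  [0.0,-0.029,-0.026,0,0,0,0],
  [0.0,0,0,0.02,0,0,0],
  [0.0,0,0,0.015,0,0,0],
  [0.0,0,0,0,0,0,0],
  [0.0,0,0,0,0,0,0],
])

```text
time_s: 48.88
tool_pos: [0.6415, 0.2134, 0.2676]
orientation: [0.098, -3.138, -0.0]
contact_force: [0.1, -0.6, 0.9]
opening: 0.005
```

send_rows([
  [0.0,0,0,0.006,0,0,0],
  [0.0,0,0,0.004,0,0,0],
  [0.0,0,0,0.004,0,0,0],
  [0.0,0,0,0,0,0,0],
])

```text
time_s: 49.22
tool_pos: [0.643, 0.2135, 0.254]
orientation: [-0.098, 3.139, 0.001]
contact_force: [0.5, 0.6, 4.7]
opening: 0.002
```

send_rows([
  [0.0,0,0,0.003,0,0,0],
  [0.0,0,0,0.003,0,0,0],
  [0.0,0,0,0,0,0,0],
])

```text
time_s: 49.47
tool_pos: [0.643, 0.2135, 0.248]
orientation: [-0.098, 3.139, 0.001]
contact_force: [-0.1, 1.7, 6.2]
opening: 0.009
```

send_rows([
  [0.0,0,0,0.003,0,0,0],
  [0.0,0,0,0,0,0,0],
])

```text
time_s: 49.63
tool_pos: [0.6431, 0.2135, 0.2458]
orientation: [-0.098, 3.139, 0.002]
contact_force: [-1.8, 1.7, 7.4]
opening: 0.003
```

send_rows([
  [0.0,0,0,0.003,0,0,0],
  [0.0,0,0,0,0,0,0],
])

```text
time_s: 49.8
tool_pos: [0.6431, 0.2135, 0.2432]
orientation: [-0.098, 3.139, 0.002]
contact_force: [-2.8, 2.8, 9.9]
opening: 0.003
```

send_rows([
  [0.0,0,0,0.003,0,0,0],
  [0.0,0,0,0,0,0,0],
])

```text
time_s: 49.97
tool_pos: [0.6431, 0.2135, 0.2403]
orientation: [-0.098, 3.139, 0.002]
contact_force: [-3.3, 1.5, 11.6]
opening: 0.005
```

send_rows([
  [0.0,0,0,0.003,0,0,0],
  [0.0,0,0,0,0,0,0],
])

```text
time_s: 50.13
tool_pos: [0.6431, 0.2135, 0.2374]
orientation: [-0.098, 3.139, 0.003]
contact_force: [-2.7, 1.0, 10.4]
opening: 0.006
```

send_rows([
  [0.0,0,0,0.002,0,0,0],
  [0.0,0,0,0,0,0,0],
])

```text
time_s: 50.3
tool_pos: [0.6431, 0.2135, 0.2356]
orientation: [-0.098, 3.138, 0.003]
contact_force: [-4.5, 1.8, 12.6]
opening: 0.001
```

send_rows([
  [0.0,0,0,0.001,0,0,0],
  [0.0,0,0,0.001,0,0,0],
  [0.0,0,0,0,0,0,0],
])

```text
time_s: 50.55
tool_pos: [0.6432, 0.2135, 0.2354]
orientation: [-0.098, 3.138, 0.004]
contact_force: [-8.5, -0.3, 24.3]
opening: 0.006
```

send_rows([
  [0.0,0,0,0.001,0,0,0],
  [0.0,0,0,0,0,0,0],
])

```text
time_s: 50.72
tool_pos: [0.6432, 0.2135, 0.2352]
orientation: [-0.098, 3.137, 0.005]
contact_force: [-11.1, 0.2, 30.5]
opening: 0.005
```

send_rows([
  [0.0,0,0,-0.02,0,0,0],
  [0.0,0,0,-0.03,0,0,0],
  [0.0,0,0,-0.02,0,0,0],
  [0.0,0.03,0,0,0,0,0],
  [0.0,0.04,0,0,0,0,0],
])

```text
time_s: 51.13
tool_pos: [0.5747, 0.2078, 0.3014]
orientation: [-0.094, 3.137, -0.001]
contact_force: [-1.5, 0.7, 0.2]
opening: 0.004
```

send_rows([
  [0.056,0.04,0.003,0,0,0,0],
  [0.056,0.04,0.003,0,0,0,0],
  [0.056,0.015,0.003,0,0,0,0],
  [0.056,0,0,0,0,0,0],
  [0.056,0,0,0,0,0,0],
])

```text
time_s: 51.55
tool_pos: [0.4771, 0.2119, 0.3012]
orientation: [-0.099, 3.14, 0.001]
contact_force: [1.0, 0.5, 1.0]
opening: 0.321
```

send_rows([
  [0.056,0,0,0,0,0,0],
  [0.056,0,0,0,0,0,0],
  [0.056,0,0,0,0,0,0],
])

```text
time_s: 51.8
tool_pos: [0.4786, 0.2113, 0.3005]
orientation: [-0.095, 3.14, -0.001]
contact_force: [-0.8, -0.3, 0.4]
opening: 0.533
```

```bash
python3 - <<'E'
from h import *
go((.4733,.2286,.082),.062)
f=arm.grab_frame('scene')
g=f['color'][160:250,255:355,::-1].astype(float); g=255*(g/255)**.6; cv2.imwrite('pics/c15.png',cv2.resize(g.astype(np.uint8),(667,600),interpolation=cv2.INTER_CUBIC))
E
```

```text
t 51.8 p [0.4786 0.2113 0.3005] F [-0.8 -0.3  0.4] op 0.533
[[-0.998, -0.06, 0.0], [-0.06, 0.998, -0.001], [-0.0, -0.001, -1.0]] [-0.948  0.232  0.537  1.769 -0.127  1.175  1.257]
tool delta [0.0043 0.0178 0.2185] yaw now 0.0603 rz -0.0017
```

send_rows([
  [0.056,0.0043,0.0178,0.03,0,0,0],
  [0.056,0,0,0.04,0,0,0],
  [0.056,0,0,0.04,0,0,0],
  [0.056,0,0,0,0,0,0],
  [0.056,0,0,0,0,0,0],
])

```text
time_s: 52.27
tool_pos: [0.4717, 0.2282, 0.1897]
orientation: [0.095, -3.137, 0.005]
contact_force: [0.2, 0.7, 0.6]
opening: 0.613
```

```bash
python3 - <<'E'
from h import *
go((.4733,.2286,.0835),.062)
E
```

```text
t 52.27 p [0.4717 0.2282 0.1897] F [0.2 0.7 0.6] op 0.613
[[-0.998, -0.06, -0.003], [-0.06, 0.998, -0.003], [0.003, -0.003, -1.0]] [-0.932  0.35   0.496  1.917 -0.203  0.929  1.293]
tool delta [-0.002   0.0006  0.1062] yaw now 0.0605 rz -0.0015
```

send_rows([
  [0.056,-0.001,0.0005,0.03,0,0,-0.0015],
  [0.056,0,0,0.03,0,0,0],
  [0.056,0,0,0.03,0,0,0],
  [0.056,0,0,0.0155,0,0,0],
  [0.056,0,0,0,0,0,0],
])

```text
time_s: 52.68
tool_pos: [0.4734, 0.2297, 0.0847]
orientation: [0.099, -3.139, 0.001]
contact_force: [-0.5, -0.2, -0.6]
opening: 0.609
```

send_rows([
  [0.0,0,0,0,0,0,0],
  [0.0,0,0,0,0,0,0],
  [0.0,0,0,0,0,0,0],
  [0.0,0,0,0,0,0,0],
  [0.0,0,0,0,0,0,0],
], grip_force=40)

```text
time_s: 53.1
tool_pos: [0.4738, 0.2302, 0.0863]
orientation: [-0.099, 3.138, 0.002]
contact_force: [0.4, 0.0, 0.1]
opening: 0.297
```

send_rows([
  [0.0,0,0,0,0,0,0],
  [0.0,0,0,0,0,0,0],
  [0.0,0,0,0,0,0,0],
  [0.0,0,0,0,0,0,0],
])

```text
time_s: 53.43
tool_pos: [0.4736, 0.2298, 0.0859]
orientation: [-0.099, 3.139, 0.001]
contact_force: [-0.8, -0.4, 8.0]
opening: 0.232
```

send_rows([
  [0.0,-0.005,0,0,0,0,0],
  [0.0,-0.012,0,0,0,0,0],
  [0.0,-0.015,0,0,0,0,0],
  [0.0,-0.015,0,0,0,0,0],
  [0.0,-0.013,0,0,0,0,0],
])

```text
time_s: 53.85
tool_pos: [0.5338, 0.2334, 0.0859]
orientation: [-0.099, 3.14, 0.0]
contact_force: [-4.5, -0.6, 9.5]
opening: 0.236
```

send_rows([
  [0.0,-0.009,0,0,0,0,0],
  [0.0,-0.005,0,0,0,0,0],
  [0.0,-0.003,0,0,0,0,0],
  [0.0,-0.002,0,0,0,0,0],
  [0.0,0,0,0,0,0,0],
])

```text
time_s: 54.27
tool_pos: [0.5531, 0.2345, 0.086]
orientation: [-0.098, 3.139, 0.0]
contact_force: [1.1, -1.5, 4.7]
opening: 0.233
```

send_rows([
  [0.0,-0.001,0,0,0,0,0],
  [0.0,-0.001,0,0,0,0,0],
  [0.0,0,0,0,0,0,0],
])

```text
time_s: 54.52
tool_pos: [0.5539, 0.2346, 0.086]
orientation: [0.099, -3.14, -0.0]
contact_force: [-4.0, -1.7, 10.4]
opening: 0.232
```

send_rows([
  [0.0,-0.001,0,0,0,0,0],
  [0.0,-0.001,0,0,0,0,0],
  [0.0,0,0,0,0,0,0],
])

```text
time_s: 54.77
tool_pos: [0.5539, 0.2347, 0.0859]
orientation: [0.099, -3.136, -0.0]
contact_force: [-10.9, -3.7, 15.7]
opening: 0.233
```

```bash
python3 - <<'E'
from h import *
go((.549,.2341,.0835),.062)
E
```

```text
t 54.77 p [0.5539 0.2347 0.0859] F [-10.9  -3.7  15.7] op 0.233
[[-0.998, -0.063, -0.004], [-0.063, 0.998, -0.0], [0.004, 0.0, -1.0]] [-0.773  0.596  0.417  1.82  -0.326  0.797  1.445]
tool delta [ 0.0049 -0.0003  0.0024] yaw now 0.0633 rz 0.0013
```

send_rows([
  [0.0,0.004,0,0,0,0,0],
  [0.0,0.0025,0,0,0,0,0],
  [0.0,0,0,0,0,0,0],
  [0.0,0,0,0,0,0,0],
])

```text
time_s: 55.1
tool_pos: [0.5499, 0.2345, 0.0859]
orientation: [-0.099, 3.139, 0.001]
contact_force: [-0.4, -1.4, 9.7]
opening: 0.23
```

send_rows([
  [0.056,0,0,0,0,0,0],
  [0.056,0,0,0,0,0,0],
  [0.056,0,0,0,0,0,0],
  [0.056,0,0,0,0,0,0],
  [0.056,0,0,0,0,0,0],
])

```text
time_s: 55.52
tool_pos: [0.5492, 0.2346, 0.0849]
orientation: [0.099, -3.139, 0.0]
contact_force: [-0.4, 0.2, -0.3]
opening: 0.543
```

send_rows([
  [0.056,0,0,0,0,0,0],
  [0.056,0,0,-0.03,0,0,0],
  [0.056,0,0,-0.04,0,0,0],
  [0.056,0,0,-0.04,0,0,0],
  [0.056,0,0,-0.04,0,0,0],
])

```text
time_s: 55.93
tool_pos: [0.5491, 0.2342, 0.2367]
orientation: [0.099, -3.139, 0.001]
contact_force: [1.5, 1.3, 0.3]
opening: 0.608
```

send_rows([
  [0.0,0,0,-0.04,0,0,0],
  [0.0,0,0,-0.03,0,0,0],
  [0.0,0,0,0,0,0,0],
  [0.0,-0.03,-0.01,0,0,0,0],
  [0.0,-0.03,-0.01,0,0,0,0],
])

```text
time_s: 56.35
tool_pos: [0.6104, 0.2199, 0.3063]
orientation: [-0.105, 3.139, 0.004]
contact_force: [0.5, 0.3, 0.4]
opening: 0.298
```

send_rows([
  [0.0,-0.03,-0.007,0,0,0,0],
  [0.0,0,0,0,0,0,0],
  [0.0,0,0,0,0,0,0],
  [0.0,0,0,0,0,0,0],
  [0.0,0,0,0,0,0,0],
])

```text
time_s: 56.77
tool_pos: [0.6401, 0.2139, 0.3051]
orientation: [0.1, -3.139, -0.001]
contact_force: [-0.3, 0.6, -0.0]
opening: 0.004
```

```bash
python3 - <<'E'
from h import *
go((.642,.213,.267),.062)
E
```

```text
t 56.77 p [0.6401 0.2139 0.3051] F [-0.3  0.6 -0. ] op 0.004
[[-0.998, -0.064, -0.001], [-0.064, 0.998, 0.0], [0.001, 0.001, -1.0]] [-0.719  0.511  0.524  1.377 -0.256  1.321  1.447]
tool delta [-0.0018 -0.001   0.0381] yaw now 0.064 rz 0.0020
```

send_rows([
  [0.0,-0.0018,-0.001,0.02,0,0,0],
  [0.0,0,0,0.018,0,0,0],
  [0.0,0,0,0.01,0,0,0],
  [0.0,0,0,0.003,0,0,0],
  [0.0,0,0,0,0,0,0],
])

```text
time_s: 57.18
tool_pos: [0.6419, 0.2131, 0.2544]
orientation: [0.101, -3.139, -0.001]
contact_force: [-3.6, -0.7, 4.8]
opening: 0.005
```

send_rows([
  [0.0,0,0,0.003,0,0,0],
  [0.0,0,0,0.003,0,0,0],
  [0.0,0,0,0,0,0,0],
])

```text
time_s: 57.43
tool_pos: [0.6427, 0.213, 0.2493]
orientation: [-0.1, 3.14, 0.002]
contact_force: [-3.1, 1.8, 4.5]
opening: 0.004
```

send_rows([
  [0.0,0,0,0.003,0,0,0],
  [0.0,0,0,0,0,0,0],
])

```text
time_s: 57.6
tool_pos: [0.6429, 0.213, 0.2467]
orientation: [-0.1, 3.139, 0.002]
contact_force: [-3.4, 1.2, 6.3]
opening: 0.004
```

send_rows([
  [0.0,0,0,0.003,0,0,0],
  [0.0,0,0,0,0,0,0],
])

```text
time_s: 57.77
tool_pos: [0.6429, 0.213, 0.2442]
orientation: [-0.1, 3.139, 0.003]
contact_force: [-6.0, 0.5, 8.5]
opening: 0.003
```

send_rows([
  [0.0,0,0,0.003,0,0,0],
  [0.0,0,0,0,0,0,0],
])

```text
time_s: 57.93
tool_pos: [0.6429, 0.213, 0.2414]
orientation: [-0.1, 3.139, 0.003]
contact_force: [-5.9, 0.7, 10.8]
opening: 0.005
```

send_rows([
  [0.0,0,0,0.002,0,0,0],
  [0.0,0,0,0,0,0,0],
])

```text
time_s: 58.1
tool_pos: [0.6429, 0.213, 0.2396]
orientation: [-0.1, 3.139, 0.003]
contact_force: [-6.3, 0.2, 11.5]
opening: 0.007
```

send_rows([
  [0.0,0,0,0.003,0,0,0],
  [0.0,0,0,0,0,0,0],
])

```text
time_s: 58.27
tool_pos: [0.6429, 0.213, 0.2365]
orientation: [-0.1, 3.139, 0.003]
contact_force: [-6.3, 0.5, 13.1]
opening: 0.0
```

send_rows([
  [0.0,0,0,0.002,0,0,0],
  [0.0,0,0,0,0,0,0],
])

```text
time_s: 58.43
tool_pos: [0.6429, 0.213, 0.2355]
orientation: [-0.1, 3.138, 0.004]
contact_force: [-7.4, -0.5, 17.3]
opening: 0.001
```

send_rows([
  [0.0,0,0,0.001,0,0,0],
  [0.0,0,0,0.001,0,0,0],
  [0.0,0,0,0,0,0,0],
])

```text
time_s: 58.68
tool_pos: [0.643, 0.213, 0.2353]
orientation: [-0.1, 3.137, 0.005]
contact_force: [-13.9, -1.3, 30.6]
opening: 0.005
```

send_rows([
  [0.0,0,0,-0.02,0,0,0],
  [0.0,0,0,-0.03,0,0,0],
  [0.0,0,0,-0.02,0,0,0],
  [0.0,0.03,0,0,0,0,0],
  [0.0,0.04,0,0,0,0,0],
])

```text
time_s: 59.1
tool_pos: [0.5752, 0.2075, 0.3018]
orientation: [-0.097, 3.135, -0.0]
contact_force: [-0.6, 0.4, 0.7]
opening: 0.004
```

send_rows([
  [0.056,0.03,0.005,0,0,0,0],
  [0.056,0,0,0,0,0,0],
  [0.056,0,0,0,0,0,0],
  [0.056,0,0,0,0,0,0],
  [0.056,0,0,0,0,0,0],
])

```text
time_s: 59.52
tool_pos: [0.5439, 0.2109, 0.3006]
orientation: [-0.098, 3.139, -0.0]
contact_force: [0.8, 1.0, -0.4]
opening: 0.318
```

```bash
python3 - <<'E'
from h import *
go((.5495,.2343,.084),.062)
E
```

```text
t 59.52 p [0.5439 0.2109 0.3006] F [ 0.8  1.  -0.4] op 0.318
[[-0.998, -0.063, 0.001], [-0.063, 0.998, -0.0], [-0.001, -0.0, -1.0]] [-0.848  0.344  0.533  1.63  -0.183  1.217  1.356]
tool delta [-0.0067  0.023   0.2166] yaw now 0.0626 rz 0.0006
```

send_rows([
  [0.056,-0.0067,0.023,0.03,0,0,0],
  [0.056,0,0,0.04,0,0,0],
  [0.056,0,0,0.04,0,0,0],
  [0.056,0,0,0.04,0,0,0],
  [0.056,0,0,0.035,0,0,0],
])

```text
time_s: 59.93
tool_pos: [0.5486, 0.2339, 0.1125]
orientation: [0.098, -3.14, 0.002]
contact_force: [0.5, 0.3, -0.2]
opening: 0.606
```

send_rows([
  [0.056,0,0,0.03,0,0,0],
  [0.0,0,0,0,0,0,0],
  [0.0,0,0,0,0,0,0],
  [0.0,0,0,0,0,0,0],
  [0.0,0,0,0,0,0,0],
])

```text
time_s: 60.35
tool_pos: [0.5499, 0.2348, 0.0874]
orientation: [-0.098, 3.137, 0.002]
contact_force: [0.1, -1.2, 0.5]
opening: 0.369
```

send_rows([
  [0.0,0,0,0,0,0,0],
  [0.0,0,0,0,0,0,0],
  [0.0,0,0,0,0,0,0],
  [0.0,0,0,0,0,0,0],
  [0.0,0,0,0,0,0,0],
])

```text
time_s: 60.77
tool_pos: [0.5491, 0.2349, 0.0868]
orientation: [-0.099, 3.137, 0.002]
contact_force: [0.9, -0.3, 8.2]
opening: 0.234
```

send_rows([
  [0.0,0.01,-0.01,0,0,0,0],
  [0.0,0.015,-0.02,0,0,0,0],
  [0.0,0.015,-0.02,0,0,0,0],
  [0.0,0.015,-0.02,0,0,0,0],
  [0.0,0.015,-0.02,0,0,0,0],
])

```text
time_s: 61.18
tool_pos: [0.4856, 0.1413, 0.0868]
orientation: [-0.101, 3.134, 0.004]
contact_force: [4.7, 4.3, 4.6]
opening: 0.232
```

send_rows([
  [0.0,0.008,-0.01,0,0,0,0],
  [0.0,0.003,-0.005,0,0,0,0],
  [0.0,0,0,0,0,0,0],
  [0.056,0,0,0,0,0,0],
  [0.056,0,0,0,0,0,0],
])

```text
time_s: 61.6
tool_pos: [0.4742, 0.1247, 0.0859]
orientation: [-0.099, 3.139, 0.001]
contact_force: [-0.2, 0.5, -0.2]
opening: 0.33
```

send_rows([
  [0.056,0,0,0,0,0,0],
  [0.056,0,0,0,0,0,0],
  [0.056,0,0,0,0,0,0],
  [0.056,0,0,-0.03,0,0,0],
  [0.056,0,0,-0.04,0,0,0],
])

```text
time_s: 62.02
tool_pos: [0.4716, 0.1239, 0.1535]
orientation: [0.099, -3.134, 0.005]
contact_force: [0.9, 0.9, 0.5]
opening: 0.607
```

send_rows([
  [0.056,0,0,-0.04,0,0,0],
  [0.056,0.01,0.04,-0.04,0,0,0],
  [0.056,0.02,0.04,0,0,0,0],
  [0.056,0.02,0.04,0,0,0,0],
  [0.056,0.02,0.04,0,0,0,0],
])

```text
time_s: 62.43
tool_pos: [0.4011, 0.2626, 0.225]
orientation: [-0.098, 3.139, 0.002]
contact_force: [0.2, 1.0, -0.5]
opening: 0.608
```

```bash
python3 - <<'E'
from h import *
st()
fs=arm.grab_frame('scene');ft=arm.grab_frame('top')
for n in ('housing1_mid','basket','oil_bottle','ram_knob'):
  for c in('scene','top'): print(n,c,[(round(d['score'],2),np.round(d['position'],3).tolist()) for d in arm.look_for(n,c)])
a=cv2.resize(fs['color'][190:265,280:380,::-1],(800,600),interpolation=cv2.INTER_CUBIC)[:,:]
w=fs['color'][140:340,180:480,::-1]; b=cv2.resize(w,(400,267)); t=cv2.resize(ft['color'][205:255,240:315,::-1],(400,267),interpolation=cv2.INTER_CUBIC)
cv2.imwrite('pics/c16.png',np.vstack([cv2.resize(a[:, :],(800,600))[100:430],np.hstack([b,t])]))
E
```

```text
t 62.43 p [0.4011 0.2626 0.225 ] F [ 0.2  1.  -0.5] op 0.608
[[-0.998, -0.062, 0.001], [-0.062, 0.998, 0.001], [-0.001, 0.001, -1.0]] [-1.074  0.222  0.463  1.975 -0.12   0.97   1.08 ]
housing1_mid scene [(0.56, [0.556, 0.083, 0.086])]
housing1_mid top [(0.61, [0.564, 0.093, 0.084]), (0.4, [0.747, 0.186, 0.054])]
basket scene [(0.69, [0.438, 0.41, 0.04]), (0.65, [0.572, -0.131, 0.005])]
basket top [(0.78, [0.565, -0.121, -0.002])]
oil_bottle scene [(0.75, [0.44, 0.408, 0.039]), (0.59, [0.468, -0.411, 0.067])]
oil_bottle top [(0.6, [0.437, 0.416, 0.057]), (0.24, [0.638, 0.214, 0.24])]
ram_knob scene []
ram_knob top [(0.57, [0.635, 0.095, 0.086]), (0.44, [0.64, 0.213, 0.239])]
```

View pics/c16.png

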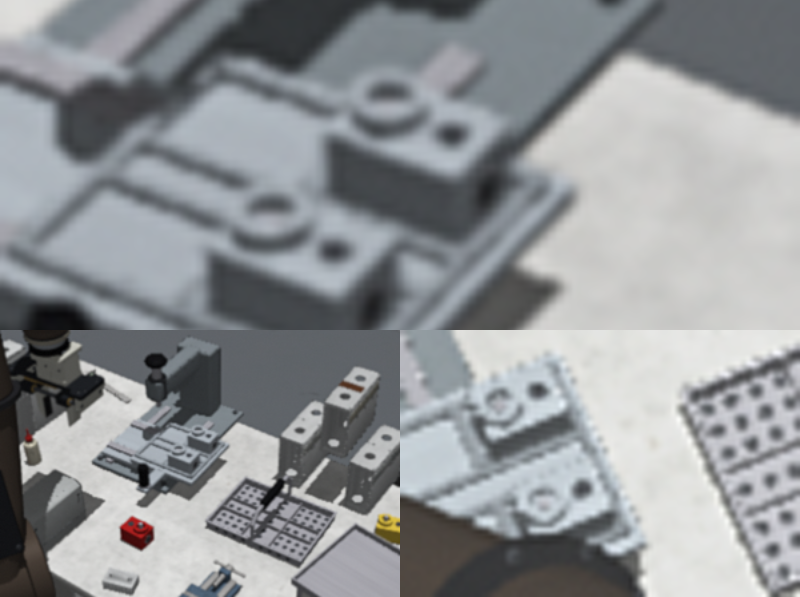

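```bash
python3 -c "
from bench import arm
print(arm.close_job())"
```

```text
the job is handed in; nothing more can be done
None
```

The job is handed in. Both housings from the basket stand in the carrier's nest with their pins pressed home. I found only two housings in the basket; the red and yellow look-alikes were left alone. It took about 62 s of the 210 s. No verdict was reported.

- **Basket:** the first grip missed because I lifted before the fingers had shut. The second held, and I set the basket upright on the bench to the right of the press and let go.
- **Pins:** I seated the housings in the two right-hand places and pushed each into the same corner of its place. Using the carrier's end stops as the reference, I then put each pin under the ram. Both strokes ran to the ram's stop, with added resistance from about the height of the pin top.

**Last checks:**
- **Housings:** the last picture shows both flat in the nest, with no pin standing above its boss. I did not measure the pin depth.
- **Pin force:** the added force was about 5 N, less than the 8 N stated.
- **Basket position:** the networks put the basket about 20 to 30 mm from where they had put it after I set it down. That may be the expected knock. It stands upright, about 0.34 m from the ram.
- **Oiler and ram:** the oiler is where it was and the ram is up, though the knob was found in only one of the two cameras.
- **Robot:** the gripper is clear and touches nothing.

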